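# Nest the aluminium tins in the key tray and cap them

## Robot

A 6-joint arm with a two-finger parallel gripper is mounted at the origin on the work surface. World frame = base frame: x ahead of the robot, y to its left, z up, the work surface at z = 0. Lengths are in m, angles in rad, forces in N, time in s.
With the tool pointing down it reaches from about 0.375 to 0.9 m from the base axis. Payload 3.1 kg.
Tool frame: the origin (TCP) lies at the very end of the fingers, on their centre line; the grasp point (between the pads) lies 19 mm behind it; z points along the fingers, y is the direction in which the jaws open and shut (so a half turn about z gives the same grasp; the last joint's range is limited). The gripper opens to 87 mm and grips with 3 to 60 N. Pads are 19 mm wide; open, the fingers measure 117 mm over their backs; the gripper's body (75 mm by 190 mm) begins 51 mm behind the grasp point.
Start: joints at [-1.387, 0.527, 1.433, -0, 1.181, -0.178], TCP at [0.221, -0.585, 0.223] pointing down, gripper open.
Joint ranges: [-3.08, 3.08], [-0.75, 2.2], [0.22, 2.44], [-1.43, 4.57], [0, 2.65], [-2.85, 2.85]. Speed limits (rad/s): [2.79, 2.79, 3.14, 3.14, 3.14, 3.14].

## Interface

Orientations are given as a unit quaternion [x, y, z, w].
In Python, from rig import robot, optics gives the robot as it stands.
- The arm moves only by the shell command python3 -m inch 'ROWS' [FORCE]. ROWS is JSON, a list of rows, each an object of numbers: "ax", "ay", "az": the turn, a rotation vector about the tool's x, y, z in rad; "dx", "dy", "dz": the shift along the tool's x, y, z in mm; "gripper": the opening in per cent of the stroke, from 0 (shut) to 100 (fully open). In form: [{"ax": .., "ay": .., "az": .., "dx": .., "dy": .., "dz": .., "gripper": ..}, ...]. A call has 1 to 8 rows; each row shifts and turns the commanded pose from where the row before left it, along the tool's axes as they then stand; what a row does not reach is not made up. A row lasts 1/10 s, in which the tool goes at most 50 mm and 8.59 degrees, less where a joint would pass 70% of its speed; a pose out of reach is approached as far as the arm can. A call with a gripper value outside its range is refused whole. The fingers move at their own pace and stop on an object; FORCE is the grip in N (left out, the last holds). Time passes only in rows, so rows that do not move let the fingers close. It gives the time, the measured TCP pose, the force and the opening at its end, in the units of the state.
- robot.get_obs(): the state, without advancing time (a new reading comes with each control period).
- optics.camera(name): name is "scene" or "top" or "wrist"; returns a dict with "img" (480x640x3 uint8, red, green, blue), "depth" (480x640 float32, m along the optical axis (not along the pixel's ray), 0 where there is no reading), "camera_matrix" (3x3 intrinsics, pixels), "position" and "attitude" of the camera in the world. Camera axes: x right, y up, looking along -z (the intrinsics and any distortion apply to the point x, -y, -z); pixel columns grow to the right and rows downward; lengths in m; the calibration is good to about 2 mm. A picture is of the moment at which its call begins.
- robot.hand_in(): hands the job in, once; it reports no verdict.
The state is a dict: "time": time; "q": joint angles; "joint_velocities": joint speeds; "joint_torque": joint torques, N m; "position": TCP position; "tool_rot": TCP orientation; "ft_force": force on the tool from outside, world axes, zero at the start; "moment": the same for the moment, N m; "grip_width": finger opening in m.
Only numpy, scipy, OpenCV 4.12 (cv2) and the standard library are available. Lean on these libraries where they do the work, as an engineer would, in place of code of your own. Each camera call takes 0.05 s, during which the arm holds its last target.

## Task

Put the set of open aluminium tins away in the larger, empty compartment of the black key tray: first stand the wide, short tin upright about the middle of that compartment, then stand the middle tin inside it, then the tall narrow tin inside the middle one, each right down on the floor of the one before. Last, put the wooden-knobbed lid on the narrow tin so that it sits fully home, and leave the padlock, peg, shoe horn and matchbox lying where they are.

Things in the scene. Friction and masses are not known exactly. Their poses are not given: they have to be found in the camera images.
- wide_tin: The widest and shortest tin: open round aluminium tin, 34 mm high, upright. Rim 70 mm across outside, straight over the top 16 mm (grip there), tapering below to 60 mm at the foot. Wall 2.5, flat floor 3 mm thick. About 60 g. Origin: centre of the underside, z up. It goes in the tray first.
- middle_tin: The middle-sized tin: open round aluminium tin, 50 mm high, upright. Rim 58 mm across outside, straight over the top 16 mm (grip there), tapering below to 47 mm at the foot. Wall 2.5, flat floor 3 mm thick. About 60 g. Origin: centre of the underside, z up. On the floor of the wide tin it rises 19 mm above that tin's rim, with about 4 mm play all round.
- narrow_tin: The narrowest and tallest tin: open round aluminium tin, 68 mm high, upright. Rim 46 mm across outside, straight over the top 16 mm (grip there), tapering below to 34 mm at the foot. Wall 2.5, flat floor 3 mm thick. About 60 g. Origin: centre of the underside, z up. On the floor of the middle tin it rises 21 mm above that tin's rim, with about 4 mm play all round. Mouth 41 mm inside.
- lid: Lid of the narrow tin: aluminium disc 50 mm across, 4 mm thick, over a tapered plug 7 mm deep (28 mm across below, 36 above), with an upright dark wooden knob 18 mm across, 20 mm high. 31 mm high in all, about 40 g, lying plug down. Origin: centre of the plug's underside, z up. Home, the disc rests on the tin's rim, its origin 61 mm above the tin's underside.
- bay (a point): Centre of the floor of the larger, empty compartment of the black plastic key tray, 3 mm above the table. The tray is fixed, 200 mm (x, its long axis) by 140 mm (y), walls 4 mm thick, 16 mm high. The larger compartment is 130 by 132 mm inside; the smaller one, with keys in it, lies beyond a divider on the +x side. z up.
- padlock: Steel padlock lying flat, body 34 by 40 by 16 mm with its shackle reaching out to +x, 70 mm long in all. Origin under the centre of its body. Bystander, to be left alone.
- peg: Green plastic clothes peg with a spring, lying on its side, 72 mm along its x, about 14 mm wide, 12 mm high. Origin under its centre. Bystander, to be left alone.
- shoe_horn: Wooden shoe horn lying flat, 175 mm along its x, up to 44 mm wide, about 10 mm high. Origin on the table under it, 90 mm from the handle end. Bystander, to be left alone.
- matchbox: Matchbox lying flat, 52 (x) by 36 by 14 mm. Origin under its centre. Bystander, to be left alone.
- hinged_tin: Closed round aluminium tin with a hinged lid, 104 mm across and 34 mm high, fixed to the table. Origin under its centre. Bystander; no part of the set.
There are look-alikes about, which are no part of the job. Leave any pink look-alike of the wide_tin alone. What is shaped like the narrow_tin but orange is not meant.

How it is judged:
On the way, in this order (a step that is already met when the one before it is completed fails the run):
1. the wide tin stands in the larger compartment of the tray, let go (horizontal distance between wide_tin and bay below 0.025 m and z of wide_tin in the frame of bay between -0.002 and 0.0025 m and angle between wide_tin's own z axis and vertical below 0.1 rad and contact force between the fingers and wide_tin below 0.1 N and linear speed of wide_tin below 0.03 m/s), for 0.2 s.
2. the middle tin stands inside the wide tin, let go (horizontal distance between wide_tin and bay below 0.025 m and z of wide_tin in the frame of bay between -0.002 and 0.0025 m and angle between each of wide_tin, middle_tin's own z axis and vertical below 0.1 rad and horizontal distance between middle_tin and wide_tin below 0.01 m and z of middle_tin in the frame of wide_tin between 0.001 and 0.0055 m and contact force between the fingers and middle_tin below 0.1 N and linear speed of middle_tin below 0.03 m/s), for 0.2 s.
3. the narrow tin stands inside the middle tin, let go (horizontal distance between wide_tin and bay below 0.025 m and z of wide_tin in the frame of bay between -0.002 and 0.0025 m and angle between each of wide_tin, middle_tin, narrow_tin's own z axis and vertical below 0.1 rad and horizontal distance between middle_tin and wide_tin below 0.01 m and z of middle_tin in the frame of wide_tin between 0.001 and 0.0055 m and horizontal distance between narrow_tin and middle_tin below 0.01 m and z of narrow_tin in the frame of middle_tin between 0.001 and 0.0055 m and contact force between the fingers and narrow_tin below 0.1 N and linear speed of narrow_tin below 0.03 m/s), for 0.2 s.
4. the lid is home on the narrow tin, let go (horizontal distance between wide_tin and bay below 0.025 m and z of wide_tin in the frame of bay between -0.002 and 0.0025 m and angle between each of wide_tin, middle_tin, narrow_tin, lid's own z axis and vertical below 0.1 rad and horizontal distance between middle_tin and wide_tin below 0.01 m and z of middle_tin in the frame of wide_tin between 0.001 and 0.0055 m and horizontal distance between narrow_tin and middle_tin below 0.01 m and z of narrow_tin in the frame of middle_tin between 0.001 and 0.0055 m and horizontal distance between lid and narrow_tin below 0.008 m and z of lid in the frame of narrow_tin between 0.0585 and 0.0635 m and contact force between the fingers and lid below 0.1 N and linear speed of lid below 0.03 m/s), for 0.2 s.
At the end, for the whole second after the job is handed in: Wide tin on the floor of the larger compartment within 25 mm of its centre; middle tin on its floor, narrow tin on the middle one's floor (axes within 10 mm, underside 1-5.5 mm above the outer one's); lid seated (58.5-63.5 mm, within 8 mm); all within 0.1 rad of upright, released, at rest (all of step 4 and contact force between the fingers and wide_tin below 0.1 N and linear speed of each of wide_tin, middle_tin, narrow_tin below 0.03 m/s and contact force between the fingers and middle_tin below 0.1 N and contact force between the fingers and narrow_tin below 0.1 N); the robot touches nothing.
It fails at once if the padlock is shifted by more than 30 mm (distance of padlock from where it was at the start of the episode above 0.03 m).
It fails at once if the peg is shifted by more than 30 mm (distance of peg from where it was at the start of the episode above 0.03 m).
It fails at once if the shoe horn is shifted by more than 30 mm (distance of shoe_horn from where it was at the start of the episode above 0.03 m).
It fails at once if the matchbox is shifted by more than 30 mm (distance of matchbox from where it was at the start of the episode above 0.03 m).
It also fails if it takes over 120 s, if anything falls off the work surface, if the arm or the gripper's body presses on something with over 40 N, if the wrist force passes 120 N, or if a joint passes its speed limit or range.

## Working session

There is one attempt and no reset: what is moved stays moved. The work goes in short steps, Python scripts to look and compute and a shell command to move; the robot and the scene stay as the last step left them, time stands still between calls to the robot, and variables do not carry over. Pictures are saved under pics/ and viewed, and the job is handed in when it is done.

```bash
mkdir -p pics; ls; cat > h.py <<'E'
import numpy as np, cv2
from scipy.spatial.transform import Rotation as R
from rig import robot, optics
def snap(name,fn):
    c=optics.camera(name); cv2.imwrite('pics/'+fn+'.png',c['img'][:,:,::-1]); np.savez('pics/'+fn+'.npz',**{k:np.array(v) for k,v in c.items()}); return c
def load(fn): return dict(np.load('pics/'+fn+'.npz'))
def rotm(c):
    a=np.array(c['attitude']); return a if a.shape==(3,3) else R.from_quat(a).as_matrix()
def ray(c,u,v):
    K=c['camera_matrix']; p=np.linalg.inv(K)@np.array([u,v,1.]); return rotm(c)@np.array([p[0],-p[1],-1.])
def plane(c,u,v,z):
    d=ray(c,u,v); o=np.array(c['position']); return o+d*(z-o[2])/d[2]
def pts(c):
    K=c['camera_matrix']; v,u=np.mgrid[:480,:640]; d=c['depth']
    X=np.stack([(u-K[0,2])/K[0,0]*d,-(v-K[1,2])/K[1,1]*d,-d],-1); P=X@rotm(c).T+np.array(c['position']); P[d<=0]=np.nan; return P
E
python3 - <<'E'
from h import *
for n in ['scene','top','wrist']:
    c=snap(n,n+'0'); print(n,{k:(np.array(v).shape if k in('img','depth') else v) for k,v in c.items()})
print(robot.get_obs())
E
```

```text
pics
scene {'img': (480, 640, 3), 'depth': (480, 640), 'camera_matrix': array([[442.5621012 ,   0.        , 325.38843184],
       [  0.        , 442.5621012 , 235.95863642],
       [  0.        ,   0.        ,   1.        ]]), 'position': array([ 0.94196693, -0.41267004,  0.5964221 ]), 'attitude': array([0.35258736, 0.14290888, 0.35584508, 0.85360031])}
top {'img': (480, 640, 3), 'depth': (480, 640), 'camera_matrix': array([[472.31901363,   0.        , 325.77080285],
       [  0.        , 472.31901363, 235.99106215],
       [  0.        ,   0.        ,   1.        ]]), 'position': array([ 0.47342617, -0.00752059,  0.91436083]), 'attitude': array([ 0.04897804, -0.03201478, -0.69992528,  0.71181515])}
wrist {'img': (480, 640, 3), 'depth': (480, 640), 'camera_matrix': array([[334.01530604,   0.        , 317.29401491],
       [  0.        , 334.01530604, 240.04971226],
       [  0.        ,   0.        ,   1.        ]]), 'position': array([ 0.29566697, -0.555696  ,  0.3840372 ]), 'attitude': array([-0.11846072,  0.08303633, -0.56200092,  0.8143875 ])}
{'time': 0.15, 'q': array([-1.38751093e+00,  5.28258231e-01,  1.43359196e+00, -1.02158752e-05,
        1.18142318e+00, -1.78516469e-01]), 'joint_velocities': array([-0.00159632, -0.00347139, -0.0028976 , -0.00011442, -0.00117754,
        0.00083939]), 'joint_torque': array([ 8.15370313e-04, -4.40431809e+01, -1.76842421e+01,  6.33103098e-02,
        5.52572636e-02, -9.96058839e-05]), 'position': array([ 0.22113639, -0.58397205,  0.2217981 ]), 'tool_rot': array([ 9.83681303e-01,  1.79917727e-01, -6.72775253e-06, -8.40344270e-04]), 'ft_force': array([ 0.53736065, -0.33451076,  0.96611024]), 'moment': array([0.0055222 , 0.033821  , 0.05089141]), 'grip_width': 0.08682287784000069}
```

View pics/top0.png

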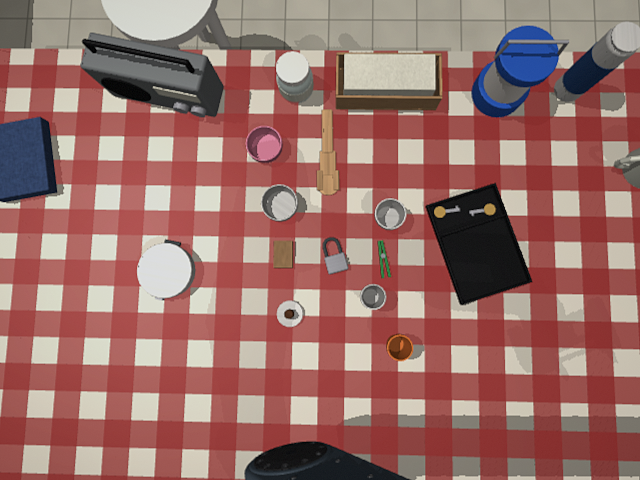

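View pics/scene0.png

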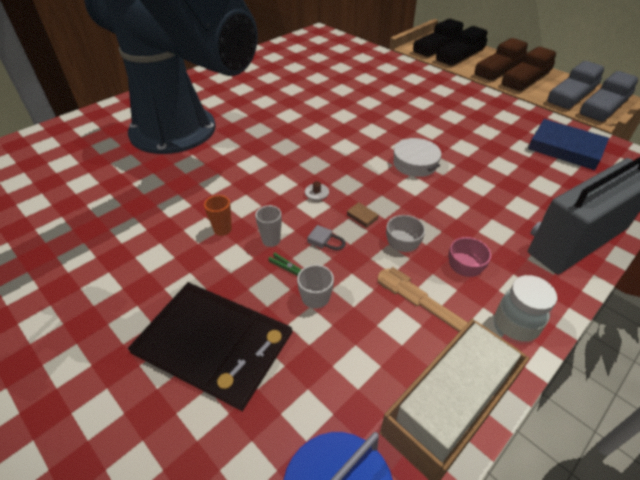

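Top view: wide tin (280,203), middle (390,213), narrow (373,296), lid (290,313), tray (478,245), orange decoy (399,347), pink decoy (265,144). Measuring these by depth and rim circles next.

```bash
cat > m.py <<'E'
from h import *
def rim(c,u,v,z,r,w=28,tol=.006):
    P=pts(c); sub=P[max(0,v-w):v+w,max(0,u-w):u+w].reshape(-1,3); q=sub[np.abs(sub[:,2]-z)<tol]
    # circle through rim points (min enclosing on the top band)
    (cx,cy),rr=cv2.minEnclosingCircle((q[:,:2]*1000).astype(np.float32))
    return len(q),np.round([cx/1000,cy/1000,rr/1000,np.median(q[:,2])],4)
def rimcol(c,u,v,z,w=30):
    # bright/grey (low saturation vs red cloth) not robust on white squares
    pass
E
python3 - <<'E'
from m import *
c=load('top0')
for n,u,v,z,r in [('wide',280,203,.034,.035),('mid',390,213,.05,.029),('nar',373,296,.068,.023),('lid',290,313,.011,.025),('lidknob',290,313,.031,.009),('orange',399,347,.068,.023),('pink',265,144,.034,.035)]:
    print(n,rim(c,u,v,z,r,tol=.005), plane(c,u,v,z).round(4))
P=pts(c)
print('table',np.nanmedian(P[380:400,200:300,2]), 'trayfloor',P[265,480],P[200,460])
# tray corners at z=.016
for uv in [(427,206),(495,184),(531,281),(463,304)]: print(uv,plane(c,*uv,.016).round(4))
big=cv2.resize(c['img'][160:360,230:560,::-1],None,fx=2.4,fy=2.4,interpolation=cv2.INTER_CUBIC);cv2.imwrite('pics/z0.png',big)
E
```

```text
wide (178, array([0.6392, 0.1051, 0.0353, 0.0341])) [0.6362 0.1025 0.034 ]
mid (161, array([ 0.6176, -0.1035,  0.0291,  0.0501])) [ 0.6173 -0.1037  0.05  ]
nar (116, array([ 0.465 , -0.0714,  0.023 ,  0.0686])) [ 0.4648 -0.072   0.068 ]
lid (467, array([0.4266, 0.092 , 0.0351, 0.0119])) [0.4294 0.0802 0.011 ]
lidknob (73, array([0.4297, 0.0819, 0.0089, 0.0313])) [0.4304 0.0783 0.031 ]
orange (137, array([ 0.3771, -0.1189,  0.0229,  0.0685])) [ 0.3771 -0.1181  0.068 ]
pink (200, array([0.7539, 0.1387, 0.0355, 0.034 ])) [0.7511 0.1348 0.034 ]
table 0.0012979997165734614 trayfloor [ 0.52679953 -0.28082183  0.00373005] [ 0.65290107 -0.24497785  0.00225366]
(427, 206) [ 0.6376 -0.1783  0.016 ]
(495, 184) [ 0.6824 -0.3087  0.016 ]
(531, 281) [ 0.4977 -0.3715  0.016 ]
(463, 304) [ 0.4526 -0.2442  0.016 ]
```

View pics/z0.png

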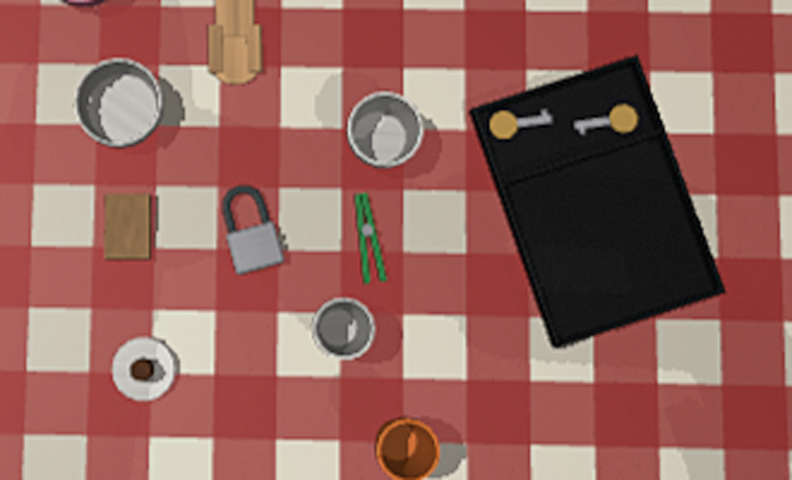

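```bash
cat > g.py <<'E'
import sys
from h import *
t=np.array([float(x) for x in sys.argv[1:4]]); o=robot.get_obs(); M=R.from_quat(o['tool_rot']).as_matrix()
print('tool delta mm',(M.T@(t-o['position'])*1000).round(1),'pos',o['position'].round(4),'x',M[:,0].round(4),'z',M[:,2].round(4),'t',round(o['time'],2),'w',o['grip_width'].__round__(4),'F',o['ft_force'].round(2),'q',o['q'].round(2))
E
python3 g.py .639 .105 .15; python3 g.py .538 -.286 .15
```

```text
tool delta mm [ 634.7 -496.3   72.8] pos [ 0.2211 -0.584   0.2218] x [9.353e-01 3.540e-01 3.000e-04] z [-3.0e-04  1.7e-03 -1.0e+00] t 0.15 w 0.0868 F [ 0.54 -0.33  0.97] q [-1.39  0.53  1.43 -0.    1.18 -0.18]
tool delta mm [ 401.8 -166.4   72.2] pos [ 0.2211 -0.584   0.2218] x [9.353e-01 3.540e-01 3.000e-04] z [-3.0e-04  1.7e-03 -1.0e+00] t 0.15 w 0.0868 F [ 0.54 -0.33  0.97] q [-1.39  0.53  1.43 -0.    1.18 -0.18]
```

```bash
python3 -m inch '[{"dx":32,"dy":-25},{"dx":32,"dy":-25},{"dx":32,"dy":-25},{"dx":32,"dy":-25},{"dx":32,"dy":-25},{"dx":32,"dy":-25},{"dx":32,"dy":-25},{"dx":32,"dy":-25}]'; python3 g.py .639 .105 .15
```

```text
tool delta mm [ 634.7 -496.3   72.8] pos [ 0.2211 -0.584   0.2218] x [9.353e-01 3.540e-01 3.000e-04] z [-3.0e-04  1.7e-03 -1.0e+00] t 0.15 w 0.0868 F [ 0.54 -0.33  0.97] q [-1.39  0.53  1.43 -0.    1.18 -0.18]invalid input
```

```bash
python3 -m inch '[{"ax":0,"ay":0,"az":0,"dx":32,"dy":-25,"dz":0,"gripper":100}]'; echo; python3 g.py .639 .105 .15
```

```text
time: 0.25
position: [0.2405, -0.5538, 0.2222]
tool_rot: [0.984, 0.178, -0.001, 0.002]
ft_force: [0.3, -0.5, 0.0]
grip_width: 0.0867

tool delta mm [ 603.9 -478.1   69.1] pos [ 0.2405 -0.5538  0.2222] x [ 0.9368  0.3499 -0.0019] z [-3.0e-04 -4.6e-03 -1.0e+00] t 0.25 w 0.0867 F [ 0.26 -0.47  0.04] q [-1.35  0.5   1.49 -0.    1.15 -0.13]
```

All keys are needed in each row.

```bash
python3 -m inch '[{"ax":0,"ay":0,"az":0,"dx":38,"dy":-30,"dz":0,"gripper":100},{"ax":0,"ay":0,"az":0,"dx":38,"dy":-30,"dz":0,"gripper":100},{"ax":0,"ay":0,"az":0,"dx":38,"dy":-30,"dz":0,"gripper":100},{"ax":0,"ay":0,"az":0,"dx":38,"dy":-30,"dz":0,"gripper":100},{"ax":0,"ay":0,"az":0,"dx":38,"dy":-30,"dz":0,"gripper":100},{"ax":0,"ay":0,"az":0,"dx":38,"dy":-30,"dz":0,"gripper":100},{"ax":0,"ay":0,"az":0,"dx":38,"dy":-30,"dz":0,"gripper":100},{"ax":0,"ay":0,"az":0,"dx":38,"dy":-30,"dz":0,"gripper":100}]'; echo; python3 g.py .639 .105 .15
```

```text
time: 1.05
position: [0.4423, -0.2159, 0.2225]
tool_rot: [0.984, 0.18, 0.0, -0.0]
ft_force: [0.9, -1.4, -0.1]
grip_width: 0.0874

tool delta mm [ 297.5 -230.6   72.5] pos [ 0.4423 -0.2159  0.2225] x [0.9354 0.3536 0.    ] z [-0.e+00  1.e-04 -1.e+00] t 1.05 w 0.0874 F [ 0.92 -1.39 -0.09] q [-0.68  0.35  1.76  0.    1.03  0.53]
```

```bash
python3 -m inch '[{"ax":0,"ay":0,"az":0,"dx":38,"dy":-30,"dz":0,"gripper":100},{"ax":0,"ay":0,"az":0,"dx":38,"dy":-30,"dz":0,"gripper":100},{"ax":0,"ay":0,"az":0,"dx":38,"dy":-30,"dz":0,"gripper":100},{"ax":0,"ay":0,"az":0,"dx":38,"dy":-30,"dz":0,"gripper":100},{"ax":0,"ay":0,"az":0,"dx":38,"dy":-30,"dz":0,"gripper":100},{"ax":0,"ay":0,"az":0,"dx":38,"dy":-30,"dz":0,"gripper":100},{"ax":0,"ay":0,"az":0,"dx":0,"dy":0,"dz":0,"gripper":100}]'; echo; python3 g.py .639 .105 .15
```

```text
time: 1.75
position: [0.5937, 0.0365, 0.2224]
tool_rot: [0.983, 0.183, 0.002, -0.001]
ft_force: [-1.0, -0.6, 0.1]
grip_width: 0.0871

tool delta mm [ 66.7 -47.6  72.6] pos [0.5937 0.0365 0.2224] x [0.933  0.3598 0.0032] z [ 0.0027  0.0019 -1.    ] t 1.75 w 0.0871 F [-1.   -0.61  0.14] q [-0.13  0.49  1.51  0.    1.14  1.07]
```

```bash
python3 -m inch '[{"ax":0,"ay":0,"az":0,"dx":33,"dy":-24,"dz":36,"gripper":100},{"ax":0,"ay":0,"az":0,"dx":33,"dy":-24,"dz":36,"gripper":100},{"ax":0,"ay":0,"az":0,"dx":0,"dy":0,"dz":0,"gripper":100},{"ax":0,"ay":0,"az":0,"dx":0,"dy":0,"dz":0,"gripper":100},{"ax":0,"ay":0,"az":0,"dx":0,"dy":0,"dz":0,"gripper":100}]'; echo; python3 g.py .639 .105 .08
python3 - <<'E'
from m import *
c=snap('wrist','w1'); print(robot.get_obs()['position'])
P=pts(c); q=P.reshape(-1,3); q=q[(np.abs(q[:,2]-.034)<.004)&(np.hypot(q[:,0]-.639,q[:,1]-.105)<.045)]
(cx,cy),rr=cv2.minEnclosingCircle((q[:,:2]*1000).astype(np.float32)); print(len(q),cx,cy,rr)
E
```

```text
time: 2.25
position: [0.6323, 0.0929, 0.1573]
tool_rot: [0.984, 0.18, 0.0, 0.0]
ft_force: [0.3, 0.4, 0.1]
grip_width: 0.0872

tool delta mm [10.5 -9.  77.3] pos [0.6323 0.0929 0.1573] x [9.355e-01 3.532e-01 5.000e-04] z [ 8.e-04 -6.e-04 -1.e+00] t 2.25 w 0.0872 F [0.31 0.41 0.05] q [-0.03  0.62  1.46 -0.    1.06  1.18]
[0.63260212 0.09269142 0.15785738]
790 638.662841796875 104.18463134765625 35.05479431152344
```

View pics/w1.png

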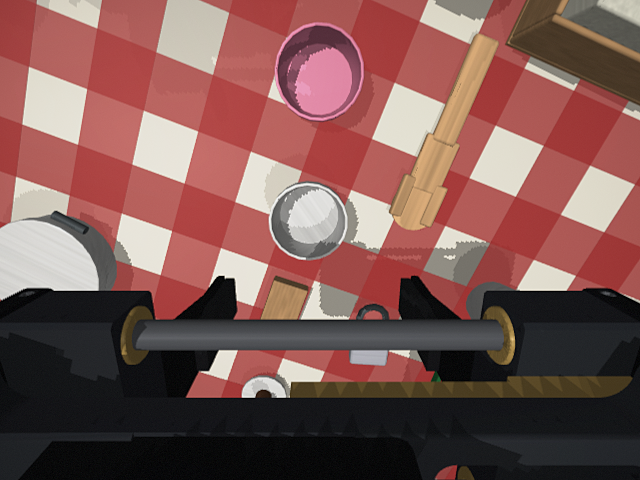

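Wrist view shows the wide tin at (310,220), fingers at (220,300)/(410,300); its measured centre (0.6387, 0.1042, r 35.05) agrees with the top view. Lining up and descending.

```bash
python3 -m inch '[{"ax":0,"ay":0,"az":0,"dx":10,"dy":-8.5,"dz":20,"gripper":100},{"ax":0,"ay":0,"az":0,"dx":0,"dy":0,"dz":40,"gripper":100},{"ax":0,"ay":0,"az":0,"dx":0,"dy":0,"dz":30,"gripper":100},{"ax":0,"ay":0,"az":0,"dx":0,"dy":0,"dz":0,"gripper":100},{"ax":0,"ay":0,"az":0,"dx":0,"dy":0,"dz":0,"gripper":100},{"ax":0,"ay":0,"az":0,"dx":0,"dy":0,"dz":0,"gripper":100}]'; echo; python3 g.py .639 .1045 .012
```

```text
time: 2.9
position: [0.6406, 0.1049, 0.0692]
tool_rot: [0.984, 0.18, 0.002, 0.0]
ft_force: [-0.1, -0.9, 0.8]
grip_width: 0.0873

tool delta mm [-1.9 -0.3 57.2] pos [0.6406 0.1049 0.0692] x [0.9355 0.3532 0.0046] z [ 5.e-03 -1.e-04 -1.e+00] t 2.9 w 0.0873 F [-0.1  -0.94  0.84] q [-0.01  0.75  1.49 -0.    0.9   1.2 ]
```

```bash
python3 -m inch '[{"ax":0,"ay":0,"az":0,"dx":-1,"dy":0,"dz":20,"gripper":100},{"ax":0,"ay":0,"az":0,"dx":0,"dy":0,"dz":20,"gripper":100},{"ax":0,"ay":0,"az":0,"dx":0,"dy":0,"dz":17,"gripper":100},{"ax":0,"ay":0,"az":0,"dx":0,"dy":0,"dz":0,"gripper":100},{"ax":0,"ay":0,"az":0,"dx":0,"dy":0,"dz":0,"gripper":100}]'; echo; python3 g.py .639 .1045 .012
```

```text
time: 3.4
position: [0.6383, 0.1051, 0.0101]
tool_rot: [0.984, 0.18, 0.001, 0.0]
ft_force: [-0.6, 0.3, 0.1]
grip_width: 0.0872

tool delta mm [ 0.4  0.8 -1.9] pos [0.6383 0.1051 0.0101] x [0.9353 0.3539 0.001 ] z [ 0.0011 -0.     -1.    ] t 3.4 w 0.0872 F [-0.57  0.33  0.07] q [-0.01  0.83  1.51  0.    0.8   1.2 ]
```

```bash
python3 -m inch '[{"ax":0,"ay":0,"az":0,"dx":0,"dy":0,"dz":0,"gripper":60},{"ax":0,"ay":0,"az":0,"dx":0,"dy":0,"dz":0,"gripper":60},{"ax":0,"ay":0,"az":0,"dx":0,"dy":0,"dz":0,"gripper":60},{"ax":0,"ay":0,"az":0,"dx":0,"dy":0,"dz":0,"gripper":60},{"ax":0,"ay":0,"az":0,"dx":0,"dy":0,"dz":0,"gripper":60},{"ax":0,"ay":0,"az":0,"dx":0,"dy":0,"dz":0,"gripper":60}]' 20; echo; python3 g.py .639 .1045 .012
```

```text
time: 4.0
position: [0.6383, 0.1051, 0.0102]
tool_rot: [0.984, 0.18, 0.001, 0.0]
ft_force: [0.2, -0.2, 5.3]
grip_width: 0.0689

tool delta mm [ 0.4  0.8 -1.8] pos [0.6383 0.1051 0.0102] x [0.9352 0.3541 0.0013] z [ 1.4e-03 -2.0e-04 -1.0e+00] t 4.0 w 0.0689 F [ 0.22 -0.21  5.3 ] q [-0.01  0.83  1.51 -0.    0.8   1.2 ]
```

```bash
python3 -m inch '[{"ax":0,"ay":0,"az":0,"dx":0,"dy":0,"dz":-10,"gripper":60},{"ax":0,"ay":0,"az":0,"dx":0,"dy":0,"dz":-25,"gripper":60},{"ax":0,"ay":0,"az":0,"dx":0,"dy":0,"dz":-40,"gripper":60},{"ax":0,"ay":0,"az":0,"dx":0,"dy":0,"dz":-40,"gripper":60},{"ax":0,"ay":0,"az":0,"dx":0,"dy":0,"dz":-20,"gripper":60},{"ax":0,"ay":0,"az":0,"dx":0,"dy":0,"dz":0,"gripper":60}]'; echo; python3 g.py .538 -.286 .11
python3 - <<'E'
from h import *
snap('wrist','w2')
E
```

```text
time: 4.6
position: [0.64, 0.1054, 0.1483]
tool_rot: [0.984, 0.18, 0.004, 0.001]
ft_force: [-0.1, -0.7, -0.9]
grip_width: 0.0689

tool delta mm [-234.2  329.8   37.4] pos [0.64   0.1054 0.1483] x [0.9352 0.354  0.0071] z [ 7.6e-03  2.0e-04 -1.0e+00] t 4.6 w 0.0689 F [-0.07 -0.69 -0.92] q [-0.01  0.64  1.44  0.    1.05  1.2 ]
```

View pics/w2.png

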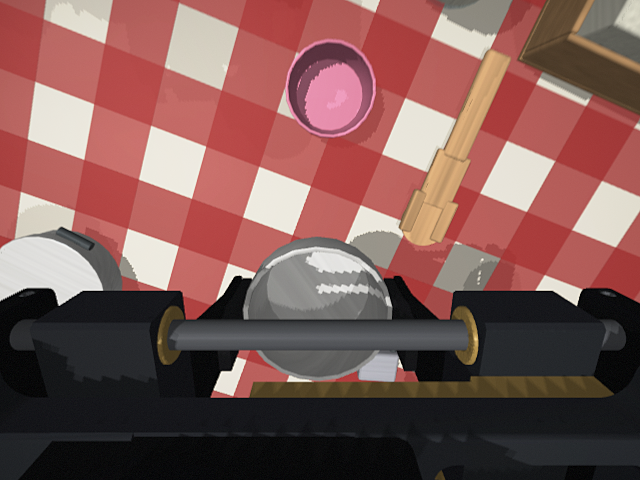

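The wide tin is held upright (rim around (318,310)). Carrying to the tray.

```bash
python3 -m inch '[{"ax":0,"ay":0,"az":0,"dx":-13,"dy":18,"dz":0,"gripper":60},{"ax":0,"ay":0,"az":0,"dx":-26,"dy":36,"dz":0,"gripper":60},{"ax":0,"ay":0,"az":0,"dx":-26,"dy":36,"dz":0,"gripper":60},{"ax":0,"ay":0,"az":0,"dx":-26,"dy":36,"dz":0,"gripper":60},{"ax":0,"ay":0,"az":0,"dx":-26,"dy":36,"dz":0,"gripper":60},{"ax":0,"ay":0,"az":0,"dx":-26,"dy":36,"dz":0,"gripper":60},{"ax":0,"ay":0,"az":0,"dx":-26,"dy":36,"dz":0,"gripper":60},{"ax":0,"ay":0,"az":0,"dx":-13,"dy":18,"dz":0,"gripper":60}]'; python3 -m inch '[{"ax":0,"ay":0,"az":0,"dx":-13,"dy":18,"dz":0,"gripper":60},{"ax":0,"ay":0,"az":0,"dx":-13,"dy":18,"dz":0,"gripper":60},{"ax":0,"ay":0,"az":0,"dx":-13,"dy":18,"dz":0,"gripper":60},{"ax":0,"ay":0,"az":0,"dx":0,"dy":0,"dz":0,"gripper":60},{"ax":0,"ay":0,"az":0,"dx":0,"dy":0,"dz":0,"gripper":60},{"ax":0,"ay":0,"az":0,"dx":0,"dy":0,"dz":0,"gripper":60}]'; python3 g.py .538 -.286 .05
python3 - <<'E'
from h import *
c=snap('wrist','w3'); c=snap('top','t3');cv2.imwrite('pics/t3z.png',cv2.resize(c['img'][140:340,380:580,::-1],None,fx=3,fy=3))
E
```

```text
time: 5.45
position: [0.5543, -0.1977, 0.1419]
tool_rot: [0.984, 0.178, -0.002, -0.001]
ft_force: [0.7, 0.3, 0.2]
grip_width: 0.069
time: 6.05
position: [0.5387, -0.2578, 0.1431]
tool_rot: [0.984, 0.18, -0.001, -0.001]
ft_force: [1.1, -0.8, -1.5]
grip_width: 0.0691
tool delta mm [-10.5  26.4  93.1] pos [ 0.5387 -0.2578  0.1431] x [ 0.9351  0.3544 -0.0014] z [-0.0023  0.0022 -1.    ] t 6.05 w 0.0691 F [ 1.11 -0.83 -1.48] q [-0.63  0.59  1.58  0.    0.98  0.57]
```

View pics/w3.png

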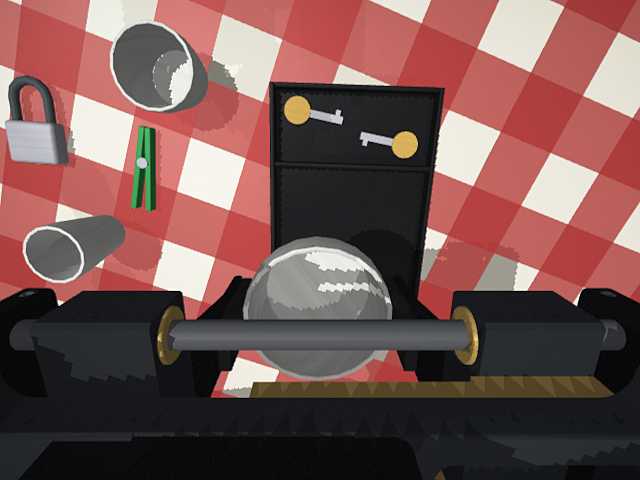

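View pics/t3z.png

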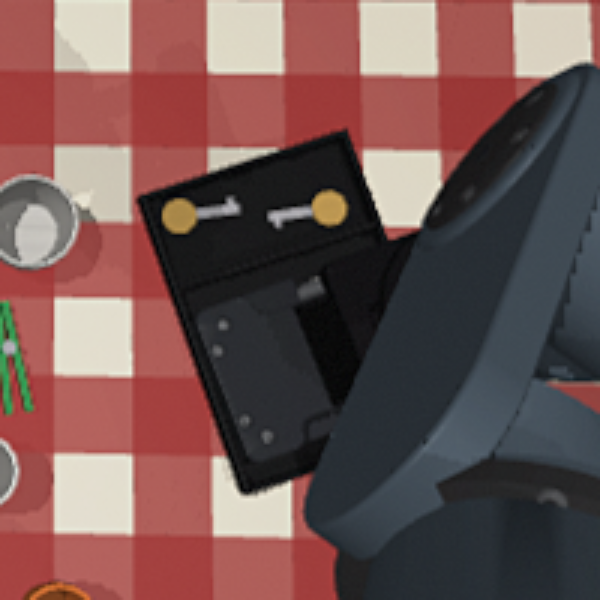

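Wrist view: tray's far corners at (272,84)/(443,88), divider ends (277,164)/(435,168). Cross-checking the bay centre.

```bash
python3 - <<'E'
from h import *
c=load('w3')
A,B=[plane(c,u,v,.016)[:2] for u,v in [(272,84),(443,88)]]
y=(B-A)/np.linalg.norm(B-A); x=np.array([-y[1],y[0]]); print(A,B,np.linalg.norm(B-A),x)
if x[0]<0:x=-x
print('bay',(A+B)/2-x*(.1+.031), np.degrees(np.arctan2(x[1],x[0])))
for u,v in [(277,164),(435,168)]: print(((plane(c,u,v,.016)[:2]-A)@x).round(4))
c=load('top0')
for a,b in [((507,185),(660,135)),((555,347),(722,292))]:
    p=[plane(c,230+q[0]/2.4,160+q[1]/2.4,.016)[:2] for q in (a,b)]; print(np.mean(p,0))
E
```

```text
[ 0.63996761 -0.18016345] [ 0.68541826 -0.30823387] 0.1358962592385232 [0.94241314 0.33445101]
bay [ 0.53923681 -0.28801174] 19.539157508105717
-0.062
-0.0623
[ 0.59893386 -0.26557828]
[ 0.4739205  -0.30604151]
```

```bash
python3 -m inch '[{"ax":0,"ay":0,"az":0,"dx":-5,"dy":13,"dz":20,"gripper":60},{"ax":0,"ay":0,"az":0,"dx":-5,"dy":13,"dz":30,"gripper":60},{"ax":0,"ay":0,"az":0,"dx":0,"dy":0,"dz":30,"gripper":60},{"ax":0,"ay":0,"az":0,"dx":0,"dy":0,"dz":20,"gripper":60},{"ax":0,"ay":0,"az":0,"dx":0,"dy":0,"dz":10,"gripper":60},{"ax":0,"ay":0,"az":0,"dx":0,"dy":0,"dz":0,"gripper":60},{"ax":0,"ay":0,"az":0,"dx":0,"dy":0,"dz":0,"gripper":60}]'; python3 g.py .538 -.286 .014
```

```text
time: 6.85
position: [0.5399, -0.287, 0.0351]
tool_rot: [0.984, 0.18, 0.0, 0.0]
ft_force: [-1.1, 0.3, 0.3]
grip_width: 0.0688
tool delta mm [-1.4 -1.6 21.1] pos [ 0.5399 -0.287   0.0351] x [9.350e-01 3.546e-01 7.000e-04] z [ 1.e-03 -7.e-04 -1.e+00] t 6.85 w 0.0688 F [-1.07  0.28  0.31] q [-0.67  0.76  1.6   0.    0.78  0.54]
```

```bash
python3 -m inch '[{"ax":0,"ay":0,"az":0,"dx":-1,"dy":-1,"dz":10,"gripper":60},{"ax":0,"ay":0,"az":0,"dx":0,"dy":0,"dz":7,"gripper":60},{"ax":0,"ay":0,"az":0,"dx":0,"dy":0,"dz":3,"gripper":60},{"ax":0,"ay":0,"az":0,"dx":0,"dy":0,"dz":0,"gripper":60},{"ax":0,"ay":0,"az":0,"dx":0,"dy":0,"dz":0,"gripper":60},{"ax":0,"ay":0,"az":0,"dx":0,"dy":0,"dz":0,"gripper":60}]'; python3 g.py .538 -.286 .013
```

```text
time: 7.45
position: [0.5381, -0.2867, 0.0146]
tool_rot: [0.984, 0.18, 0.0, 0.0]
ft_force: [-0.8, 1.0, -1.3]
grip_width: 0.0693
tool delta mm [ 0.1 -0.7  1.6] pos [ 0.5381 -0.2867  0.0146] x [9.353e-01 3.539e-01 3.000e-04] z [ 4.e-04 -3.e-04 -1.e+00] t 7.45 w 0.0693 F [-0.85  0.98 -1.28] q [-0.67  0.79  1.61  0.    0.74  0.54]
```

```bash
python3 -m inch '[{"ax":0,"ay":0,"az":0,"dx":0,"dy":0,"dz":1.5,"gripper":60},{"ax":0,"ay":0,"az":0,"dx":0,"dy":0,"dz":0,"gripper":60},{"ax":0,"ay":0,"az":0,"dx":0,"dy":0,"dz":0,"gripper":93},{"ax":0,"ay":0,"az":0,"dx":0,"dy":0,"dz":0,"gripper":93},{"ax":0,"ay":0,"az":0,"dx":0,"dy":0,"dz":0,"gripper":93},{"ax":0,"ay":0,"az":0,"dx":0,"dy":0,"dz":0,"gripper":93}]'; python3 g.py .538 -.286 .16;  python3 -m inch '[{"ax":0,"ay":0,"az":0,"dx":0,"dy":0,"dz":-10,"gripper":93},{"ax":0,"ay":0,"az":0,"dx":0,"dy":0,"dz":-20,"gripper":93},{"ax":0,"ay":0,"az":0,"dx":0,"dy":0,"dz":-40,"gripper":93},{"ax":0,"ay":0,"az":0,"dx":0,"dy":0,"dz":-40,"gripper":93},{"ax":0,"ay":0,"az":0,"dx":0,"dy":0,"dz":-30,"gripper":93},{"ax":0,"ay":0,"az":0,"dx":0,"dy":0,"dz":-10,"gripper":93}]'; python3 g.py .6176 -.1035 .15
```

```text
time: 8.05
position: [0.5379, -0.2865, 0.0129]
tool_rot: [0.984, 0.18, -0.0, -0.0]
ft_force: [-0.4, -0.2, -0.5]
grip_width: 0.0801
tool delta mm [   0.3   -0.4 -147.1] pos [ 0.5379 -0.2865  0.0129] x [ 0.9353  0.3539 -0.    ] z [-1.e-04  1.e-04 -1.e+00] t 8.05 w 0.0801 F [-0.4  -0.18 -0.53] q [-0.67  0.8   1.61  0.    0.74  0.54]
time: 8.65
position: [0.5398, -0.2878, 0.1674]
tool_rot: [0.984, 0.18, 0.003, 0.003]
ft_force: [1.1, 0.2, 0.2]
grip_width: 0.0809
tool delta mm [ 138. -145.   17.] pos [ 0.5398 -0.2878  0.1674] x [0.9352 0.3541 0.004 ] z [ 0.0062 -0.0048 -1.    ] t 8.65 w 0.0809 F [1.14 0.18 0.16] q [-0.67  0.57  1.53  0.    1.04  0.54]
```

```bash
python3 -m inch '[{"ax":0,"ay":0,"az":0,"dx":15,"dy":-16,"dz":0,"gripper":93},{"ax":0,"ay":0,"az":0,"dx":31,"dy":-32,"dz":0,"gripper":93},{"ax":0,"ay":0,"az":0,"dx":31,"dy":-32,"dz":0,"gripper":93},{"ax":0,"ay":0,"az":0,"dx":31,"dy":-32,"dz":0,"gripper":93},{"ax":0,"ay":0,"az":0,"dx":15,"dy":-16,"dz":0,"gripper":93},{"ax":0,"ay":0,"az":0,"dx":0,"dy":0,"dz":0,"gripper":93},{"ax":0,"ay":0,"az":0,"dx":0,"dy":0,"dz":0,"gripper":93},{"ax":0,"ay":0,"az":0,"dx":0,"dy":0,"dz":0,"gripper":93}]'; python3 g.py .6176 -.1035 .08
python3 - <<'E'
from m import *
c=snap('wrist','w4'); d=snap('top','t4')
for n,cc in (('w',c),('t',d)):
  q0=pts(cc).reshape(-1,3)
  for nm,x,y,z in [('mid',.6176,-.1035,.05),('wide',.538,-.2865,.037)]:
    q=q0[(np.abs(q0[:,2]-z)<.004)&(np.hypot(q0[:,0]-x,q0[:,1]-y)<.045)]
    if len(q)>5: print(n,nm,len(q),np.round(cv2.minEnclosingCircle((q[:,:2]*1000).astype(np.float32))[0],1),cv2.minEnclosingCircle((q[:,:2]*1000).astype(np.float32))[1], np.median(q[:,2]),q[:,2].max())
E
```

```text
time: 9.45
position: [0.607, -0.1243, 0.1625]
tool_rot: [0.984, 0.179, -0.001, -0.0]
ft_force: [0.5, -0.6, -0.5]
grip_width: 0.081
tool delta mm [ 17.3 -15.7  82.5] pos [ 0.607  -0.1243  0.1625] x [ 0.9356  0.353  -0.001 ] z [-1.1e-03 -1.0e-04 -1.0e+00] t 9.45 w 0.081 F [ 0.55 -0.56 -0.47] q [-0.38  0.59  1.5  -0.    1.05  0.83]
w mid 707 [ 617.6 -104.7] 28.98769187927246 0.05006136756870244 0.052533961369262694
w wide 77 [ 538.6 -285.6] 34.876670837402344 0.0369117065073537 0.038954927604900935
```

View pics/t4.png

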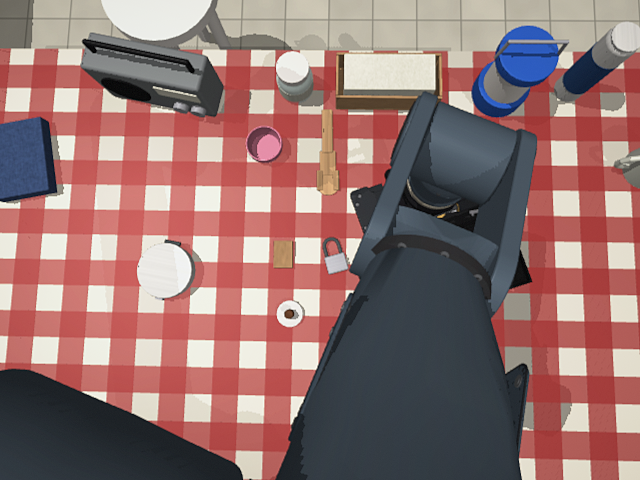

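View pics/w4.png

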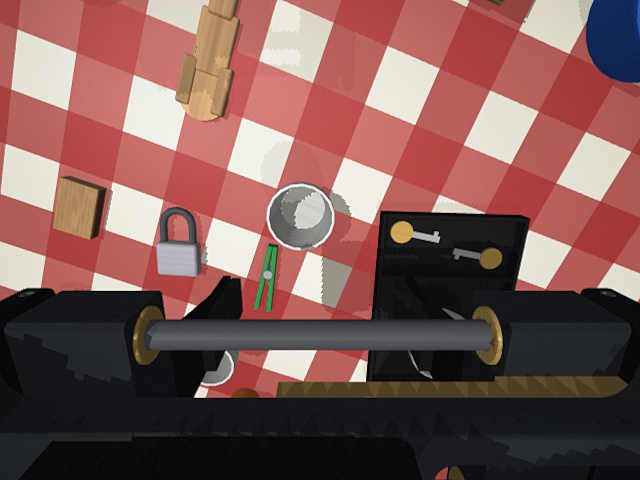

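Wrist view: wide tin stands in the bay at (.5386,-.2856), rim z 37 mm (seated); middle tin at pixel (300,215) → (.6176,-.1045). Descending on it.

```bash
python3 -m inch '[{"ax":0,"ay":0,"az":0,"dx":8,"dy":-7.5,"dz":20,"gripper":93},{"ax":0,"ay":0,"az":0,"dx":8,"dy":-7.5,"dz":30,"gripper":93},{"ax":0,"ay":0,"az":0,"dx":0,"dy":0,"dz":30,"gripper":93},{"ax":0,"ay":0,"az":0,"dx":0,"dy":0,"dz":10,"gripper":93},{"ax":0,"ay":0,"az":0,"dx":0,"dy":0,"dz":0,"gripper":93},{"ax":0,"ay":0,"az":0,"dx":0,"dy":0,"dz":0,"gripper":93}]'; python3 g.py .6176 -.1045 .035
```

```text
time: 10.15
position: [0.618, -0.1046, 0.0738]
tool_rot: [0.984, 0.179, 0.001, 0.0]
ft_force: [1.0, -0.1, 0.5]
grip_width: 0.0811
tool delta mm [-0.4 -0.2 38.8] pos [ 0.618  -0.1046  0.0738] x [0.9356 0.353  0.0012] z [ 1.5e-03 -6.0e-04 -1.0e+00] t 10.15 w 0.0811 F [ 1.   -0.11  0.5 ] q [-0.35  0.72  1.54 -0.    0.88  0.86]
```

```bash
python3 -m inch '[{"ax":0,"ay":0,"az":0,"dx":0,"dy":0,"dz":20,"gripper":93},{"ax":0,"ay":0,"az":0,"dx":0,"dy":0,"dz":17,"gripper":93},{"ax":0,"ay":0,"az":0,"dx":0,"dy":0,"dz":0,"gripper":93},{"ax":0,"ay":0,"az":0,"dx":0,"dy":0,"dz":0,"gripper":93},{"ax":0,"ay":0,"az":0,"dx":0,"dy":0,"dz":0,"gripper":93}]'; python3 g.py .6176 -.1045 .035
```

```text
time: 10.65
position: [0.6185, -0.1041, 0.0376]
tool_rot: [0.984, 0.18, 0.001, 0.001]
ft_force: [-0.6, 0.0, 0.6]
grip_width: 0.0811
tool delta mm [-1.   0.   2.6] pos [ 0.6185 -0.1041  0.0376] x [0.9353 0.3538 0.0025] z [ 0.003  -0.0011 -1.    ] t 10.65 w 0.0811 F [-0.57  0.04  0.6 ] q [-0.34  0.77  1.56  0.    0.81  0.86]
```

```bash
python3 -m inch '[{"ax":0,"ay":0,"az":0,"dx":0,"dy":0,"dz":1,"gripper":93},{"ax":0,"ay":0,"az":0,"dx":0,"dy":0,"dz":0,"gripper":50},{"ax":0,"ay":0,"az":0,"dx":0,"dy":0,"dz":0,"gripper":50},{"ax":0,"ay":0,"az":0,"dx":0,"dy":0,"dz":0,"gripper":50},{"ax":0,"ay":0,"az":0,"dx":0,"dy":0,"dz":0,"gripper":50},{"ax":0,"ay":0,"az":0,"dx":0,"dy":0,"dz":0,"gripper":50},{"ax":0,"ay":0,"az":0,"dx":0,"dy":0,"dz":0,"gripper":50}]' 20; python3 g.py .6176 -.1045 .035;python3 -m inch '[{"ax":0,"ay":0,"az":0,"dx":0,"dy":0,"dz":-10,"gripper":50},{"ax":0,"ay":0,"az":0,"dx":0,"dy":0,"dz":-20,"gripper":50},{"ax":0,"ay":0,"az":0,"dx":0,"dy":0,"dz":-30,"gripper":50},{"ax":0,"ay":0,"az":0,"dx":0,"dy":0,"dz":-40,"gripper":50},{"ax":0,"ay":0,"az":0,"dx":0,"dy":0,"dz":-20,"gripper":50},{"ax":0,"ay":0,"az":0,"dx":0,"dy":0,"dz":0,"gripper":50},{"ax":0,"ay":0,"az":0,"dx":0,"dy":0,"dz":0,"gripper":50}]';python3 g.py .5386 -.2856 .12
python3 - <<'E'
from h import *
snap('wrist','w5')
E
```

```text
time: 11.35
position: [0.6174, -0.1036, 0.035]
tool_rot: [0.984, 0.18, 0.0, 0.0]
ft_force: [0.2, -0.4, 1.4]
grip_width: 0.0572
tool delta mm [-0.1  0.9 -0. ] pos [ 0.6174 -0.1036  0.035 ] x [9.352e-01 3.540e-01 1.000e-04] z [ 2.e-04 -1.e-04 -1.e+00] t 11.35 w 0.0572 F [ 0.23 -0.38  1.42] q [-0.34  0.78  1.56 -0.    0.81  0.86]
time: 12.05
position: [0.617, -0.1034, 0.1552]
tool_rot: [0.984, 0.18, 0.0, 0.0]
ft_force: [-0.3, -0.1, -1.0]
grip_width: 0.0567
tool delta mm [-137.8  142.6   35.1] pos [ 0.617  -0.1034  0.1552] x [9.353e-01 3.540e-01 2.000e-04] z [ 2.e-04 -0.e+00 -1.e+00] t 12.05 w 0.0567 F [-0.26 -0.08 -1.01] q [-0.34  0.61  1.49  0.    1.04  0.86]
```

View pics/w5.png

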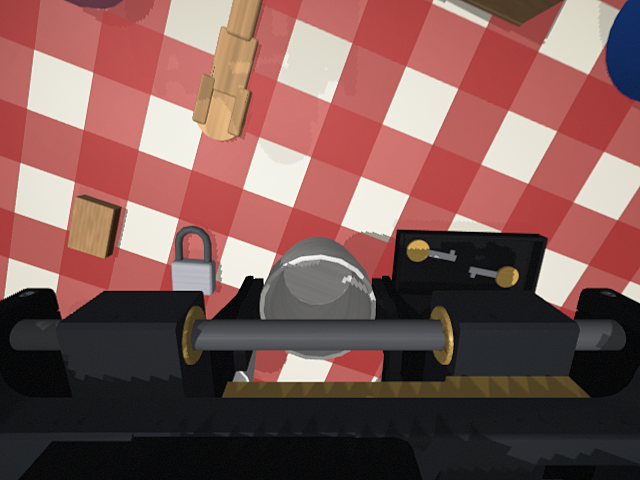

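Middle tin held, rim around (318,305). Measuring its centre/tilt in the hand.

```bash
cat > held.py <<'E'
import sys
from h import *
fn,dz,r=sys.argv[1],float(sys.argv[2]),float(sys.argv[3])  # rim height above TCP
c=load(fn); o=robot.get_obs(); M=R.from_quat(o['tool_rot']).as_matrix()
q=(pts(c).reshape(-1,3)-o['position'])@M*1000; q=q[np.isfinite(q).all(1)]
q=q[(np.abs(q[:,2]+dz)<5)&(np.hypot(q[:,0],q[:,1])<r+5)&(np.hypot(q[:,0],q[:,1])>r-7)]
q=q[(np.abs(q[:,1])<r-4)|(np.abs(q[:,0])>11)]
top=q[q[:,2]<np.median(q[:,2])+1.5]
A=np.c_[top[:,:2],np.ones(len(top))]; k=np.linalg.lstsq(A,top[:,2],rcond=None)[0]
s=np.linalg.lstsq(np.c_[2*top[:,:2],np.ones(len(top))],(top[:,:2]**2).sum(1),rcond=None)[0]
print(len(top),'tilt',k[:2].round(3),'z0',k[2].round(2),'ctr',s[:2].round(2),'r',np.sqrt(s[2]+s[0]**2+s[1]**2).round(2),top.min(0).round(1),top.max(0).round(1))
E
python3 held.py w5 15 29
```

```text
1107 tilt [-0.003  0.   ] z0 -16.12 ctr [0.77 0.18] r 27.54 [-28.4 -32.  -19.8] [ 29.6  31.6 -14.3]
```

```bash
python3 -m inch '[{"ax":0,"ay":0,"az":0,"dx":-15,"dy":15,"dz":0,"gripper":50},{"ax":0,"ay":0,"az":0,"dx":-31,"dy":32,"dz":0,"gripper":50},{"ax":0,"ay":0,"az":0,"dx":-31,"dy":32,"dz":0,"gripper":50},{"ax":0,"ay":0,"az":0,"dx":-31,"dy":32,"dz":0,"gripper":50},{"ax":0,"ay":0,"az":0,"dx":-15,"dy":16,"dz":0,"gripper":50},{"ax":0,"ay":0,"az":0,"dx":0,"dy":0,"dz":0,"gripper":50},{"ax":0,"ay":0,"az":0,"dx":0,"dy":0,"dz":0,"gripper":50},{"ax":0,"ay":0,"az":0,"dx":0,"dy":0,"dz":0,"gripper":50}]'; python3 g.py .538 -.286 .09
```

```text
time: 12.9
position: [0.5469, -0.2643, 0.1538]
tool_rot: [0.984, 0.18, -0.001, -0.001]
ft_force: [-0.7, 0.1, -0.3]
grip_width: 0.0564
tool delta mm [-16.   17.3  63.8] pos [ 0.5469 -0.2643  0.1538] x [ 0.9349  0.3549 -0.001 ] z [-0.0019  0.002  -1.    ] t 12.9 w 0.0564 F [-0.66  0.14 -0.34] q [-0.63  0.59  1.54  0.    1.02  0.57]
```

```bash
python3 -m inch '[{"ax":0,"ay":0,"az":0,"dx":-8,"dy":8.5,"dz":10,"gripper":50},{"ax":0,"ay":0,"az":0,"dx":-8,"dy":8.5,"dz":20,"gripper":50},{"ax":0,"ay":0,"az":0,"dx":0,"dy":0,"dz":20,"gripper":50},{"ax":0,"ay":0,"az":0,"dx":0,"dy":0,"dz":14,"gripper":50},{"ax":0,"ay":0,"az":0,"dx":0,"dy":0,"dz":0,"gripper":50},{"ax":0,"ay":0,"az":0,"dx":0,"dy":0,"dz":0,"gripper":50},{"ax":0,"ay":0,"az":0,"dx":0,"dy":0,"dz":0,"gripper":50}]'; python3 g.py .538 -.286 .043
```

```text
time: 13.6
position: [0.539, -0.2876, 0.0917]
tool_rot: [0.984, 0.18, 0.001, 0.001]
ft_force: [0.0, 0.5, -0.7]
grip_width: 0.0569
tool delta mm [-0.4 -2.  48.7] pos [ 0.539  -0.2876  0.0917] x [9.350e-01 3.546e-01 9.000e-04] z [ 0.0014 -0.0011 -1.    ] t 13.6 w 0.0569 F [ 0.04  0.55 -0.67] q [-0.67  0.68  1.58 -0.    0.89  0.54]
```

```bash
python3 -m inch '[{"ax":0,"ay":0,"az":0,"dx":-0.5,"dy":-1.5,"dz":15,"gripper":50},{"ax":0,"ay":0,"az":0,"dx":0,"dy":0,"dz":15,"gripper":50},{"ax":0,"ay":0,"az":0,"dx":0,"dy":0,"dz":10,"gripper":50},{"ax":0,"ay":0,"az":0,"dx":0,"dy":0,"dz":6,"gripper":50},{"ax":0,"ay":0,"az":0,"dx":0,"dy":0,"dz":0,"gripper":50},{"ax":0,"ay":0,"az":0,"dx":0,"dy":0,"dz":0,"gripper":50},{"ax":0,"ay":0,"az":0,"dx":0,"dy":0,"dz":0,"gripper":50}]'; python3 g.py .538 -.286 .042
```

```text
time: 14.3
position: [0.5377, -0.2866, 0.0454]
tool_rot: [0.984, 0.18, 0.0, 0.0]
ft_force: [-0.3, -0.4, -1.0]
grip_width: 0.0568
tool delta mm [ 0.5 -0.4  3.4] pos [ 0.5377 -0.2866  0.0454] x [9.353e-01 3.540e-01 6.000e-04] z [ 9.e-04 -7.e-04 -1.e+00] t 14.3 w 0.0568 F [-0.29 -0.36 -1.01] q [-0.67  0.75  1.6   0.    0.79  0.54]
```

Free descent with no contact force; lower 3 more, release, and rise.

```bash
python3 -m inch '[{"ax":0,"ay":0,"az":0,"dx":0,"dy":0,"dz":2,"gripper":50},{"ax":0,"ay":0,"az":0,"dx":0,"dy":0,"dz":1.5,"gripper":50},{"ax":0,"ay":0,"az":0,"dx":0,"dy":0,"dz":0,"gripper":50},{"ax":0,"ay":0,"az":0,"dx":0,"dy":0,"dz":0,"gripper":50}]'; python3 g.py .538 -.286 .042; python3 -m inch '[{"ax":0,"ay":0,"az":0,"dx":0,"dy":0,"dz":0,"gripper":80},{"ax":0,"ay":0,"az":0,"dx":0,"dy":0,"dz":0,"gripper":80},{"ax":0,"ay":0,"az":0,"dx":0,"dy":0,"dz":0,"gripper":80},{"ax":0,"ay":0,"az":0,"dx":0,"dy":0,"dz":0,"gripper":80}]';  python3 -m inch '[{"ax":0,"ay":0,"az":0,"dx":0,"dy":0,"dz":-10,"gripper":80},{"ax":0,"ay":0,"az":0,"dx":0,"dy":0,"dz":-20,"gripper":80},{"ax":0,"ay":0,"az":0,"dx":0,"dy":0,"dz":-40,"gripper":80},{"ax":0,"ay":0,"az":0,"dx":0,"dy":0,"dz":-40,"gripper":80},{"ax":0,"ay":0,"az":0,"dx":0,"dy":0,"dz":-20,"gripper":80},{"ax":0,"ay":0,"az":0,"dx":0,"dy":0,"dz":0,"gripper":80}]'; python3 g.py .465 -.0714 .15
```

```text
time: 14.7
position: [0.5373, -0.2862, 0.0414]
tool_rot: [0.984, 0.18, 0.0, 0.0]
ft_force: [1.4, 0.6, 0.0]
grip_width: 0.0567
tool delta mm [ 0.8  0.  -0.6] pos [ 0.5373 -0.2862  0.0414] x [0.9353 0.3539 0.    ] z [ 0. -0. -1.] t 14.7 w 0.0567 F [1.36 0.56 0.03] q [-0.67  0.75  1.6   0.    0.79  0.54]
time: 15.1
position: [0.5373, -0.2863, 0.0415]
tool_rot: [0.984, 0.18, 0.0, 0.0]
ft_force: [0.3, -0.5, 0.8]
grip_width: 0.0692
time: 15.7
position: [0.5395, -0.2878, 0.176]
tool_rot: [0.984, 0.18, 0.003, 0.003]
ft_force: [0.1, 0.4, 0.0]
grip_width: 0.0694
tool delta mm [   6.9 -229.    24.3] pos [ 0.5395 -0.2878  0.176 ] x [0.9352 0.3541 0.0047] z [ 0.0072 -0.0056 -1.    ] t 15.7 w 0.0694 F [0.08 0.42 0.05] q [-0.67  0.56  1.52  0.    1.05  0.54]
```

```bash
python3 -m inch '[{"ax":0,"ay":0,"az":0,"dx":0,"dy":-17,"dz":0,"gripper":80},{"ax":0,"ay":0,"az":0,"dx":1,"dy":-36,"dz":0,"gripper":80},{"ax":0,"ay":0,"az":0,"dx":1,"dy":-36,"dz":0,"gripper":80},{"ax":0,"ay":0,"az":0,"dx":1,"dy":-36,"dz":0,"gripper":80},{"ax":0,"ay":0,"az":0,"dx":1,"dy":-36,"dz":0,"gripper":80},{"ax":0,"ay":0,"az":0,"dx":1,"dy":-36,"dz":0,"gripper":80},{"ax":0,"ay":0,"az":0,"dx":1,"dy":-16,"dz":0,"gripper":80},{"ax":0,"ay":0,"az":0,"dx":0,"dy":0,"dz":0,"gripper":80}]';python3 -m inch '[{"ax":0,"ay":0,"az":0,"dx":0,"dy":0,"dz":0,"gripper":80},{"ax":0,"ay":0,"az":0,"dx":0,"dy":0,"dz":0,"gripper":80}]'; python3 g.py .465 -.0714 .1
cat > find.py <<'E'
import sys
from h import *
# find.py cam fn name x y z ...
c=snap(sys.argv[1],sys.argv[2]); q0=pts(c).reshape(-1,3); a=sys.argv[3:]
for i in range(0,len(a),4):
    x,y,z=map(float,a[i+1:i+4]); q=q0[(np.abs(q0[:,2]-z)<.004)&(np.hypot(q0[:,0]-x,q0[:,1]-y)<.04)]
    if len(q)>5:
        e=cv2.minEnclosingCircle((q[:,:2]*1000).astype(np.float32)); print(a[i],len(q),np.round(e[0],1),round(e[1],1),np.median(q[:,2]).round(4),q[:,2].max().round(4))
    else: print(a[i],'few',len(q))
E
python3 find.py wrist w6 nar .465 -.0714 .068 mid .538 -.286 .056 wide .538 -.286 .037; python3 find.py top t6 mid .538 -.286 .056 wide .538 -.286 .037
```

```text
time: 16.5
position: [0.466, -0.083, 0.1709]
tool_rot: [0.983, 0.181, -0.001, -0.001]
ft_force: [0.9, -0.0, -0.3]
grip_width: 0.0696
time: 16.7
position: [0.4688, -0.0865, 0.1714]
tool_rot: [0.984, 0.179, 0.001, 0.001]
ft_force: [0.3, -0.1, -0.9]
grip_width: 0.0698
tool delta mm [  1.7 -15.6  71.4] pos [ 0.4688 -0.0865  0.1714] x [0.9356 0.353  0.0011] z [ 0.0016 -0.0011 -1.    ] t 16.7 w 0.0698 F [ 0.33 -0.09 -0.88] q [-0.42  0.41  1.85 -0.    0.88  0.79]
nar 585 [464.7 -72.6] 23.0 0.068 0.07
mid 948 [ 536.3 -285.9] 29.6 0.0556 0.0581
wide 1300 [ 538.4 -285.6] 34.9 0.0368 0.041
mid 169 [ 536.8 -284.9] 29.2 0.0564 0.06
wide 236 [ 538.7 -285.3] 35.3 0.037 0.0408
```

View pics/w6.png

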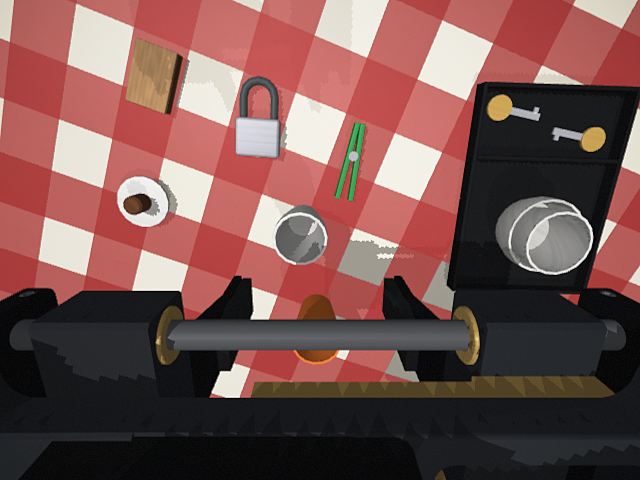

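View pics/t6.png

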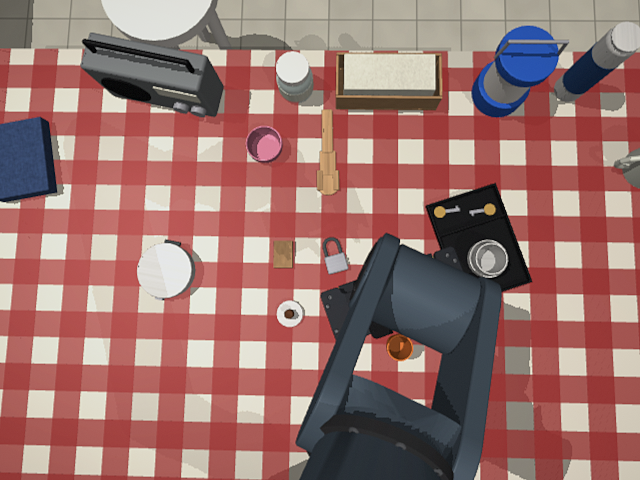

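Middle tin is seated in the wide one (rim z 56 mm, offset 2 mm). Narrow tin at (300,235) → (.4648,-.072).

```bash
python3 -m inch '[{"ax":0,"ay":0,"az":0,"dx":1,"dy":-7.5,"dz":10,"gripper":80},{"ax":0,"ay":0,"az":0,"dx":1,"dy":-7.5,"dz":20,"gripper":80},{"ax":0,"ay":0,"az":0,"dx":0,"dy":0,"dz":20,"gripper":80},{"ax":0,"ay":0,"az":0,"dx":0,"dy":0,"dz":15,"gripper":80},{"ax":0,"ay":0,"az":0,"dx":0,"dy":0,"dz":0,"gripper":80},{"ax":0,"ay":0,"az":0,"dx":0,"dy":0,"dz":0,"gripper":80},{"ax":0,"ay":0,"az":0,"dx":0,"dy":0,"dz":0,"gripper":80}]'; python3 g.py .4648 -.072 .053
```

```text
time: 17.5
position: [0.4648, -0.0708, 0.107]
tool_rot: [0.984, 0.18, 0.001, 0.0]
ft_force: [0.1, 0.0, -0.0]
grip_width: 0.0697
tool delta mm [-0.5  1.  54. ] pos [ 0.4648 -0.0708  0.107 ] x [0.9355 0.3534 0.0012] z [ 1.6e-03 -6.0e-04 -1.0e+00] t 17.5 w 0.0697 F [ 0.05  0.05 -0.02] q [-0.39  0.52  1.92  0.    0.7   0.82]
```

```bash
python3 -m inch '[{"ax":0,"ay":0,"az":0,"dx":0,"dy":1,"dz":20,"gripper":80},{"ax":0,"ay":0,"az":0,"dx":0,"dy":0,"dz":20,"gripper":80},{"ax":0,"ay":0,"az":0,"dx":0,"dy":0,"dz":12,"gripper":80},{"ax":0,"ay":0,"az":0,"dx":0,"dy":0,"dz":0,"gripper":80},{"ax":0,"ay":0,"az":0,"dx":0,"dy":0,"dz":0,"gripper":80},{"ax":0,"ay":0,"az":0,"dx":0,"dy":0,"dz":0,"gripper":80}]'; python3 g.py .4648 -.072 .053
```

```text
time: 18.1
position: [0.4652, -0.0714, 0.0554]
tool_rot: [0.984, 0.18, 0.001, 0.001]
ft_force: [0.8, 0.1, 0.7]
grip_width: 0.0694
tool delta mm [-0.6  0.4  2.4] pos [ 0.4652 -0.0714  0.0554] x [0.9352 0.354  0.0016] z [ 2.e-03 -8.e-04 -1.e+00] t 18.1 w 0.0694 F [0.85 0.15 0.72] q [-0.39  0.62  1.95 -0.    0.57  0.82]
```

```bash
python3 -m inch '[{"ax":0,"ay":0,"az":0,"dx":-0.5,"dy":0,"dz":1.5,"gripper":80},{"ax":0,"ay":0,"az":0,"dx":0,"dy":0,"dz":0,"gripper":38},{"ax":0,"ay":0,"az":0,"dx":0,"dy":0,"dz":0,"gripper":38},{"ax":0,"ay":0,"az":0,"dx":0,"dy":0,"dz":0,"gripper":38},{"ax":0,"ay":0,"az":0,"dx":0,"dy":0,"dz":0,"gripper":38},{"ax":0,"ay":0,"az":0,"dx":0,"dy":0,"dz":0,"gripper":38},{"ax":0,"ay":0,"az":0,"dx":0,"dy":0,"dz":0,"gripper":38}]' 20; python3 g.py .4648 -.072 .053;python3 -m inch '[{"ax":0,"ay":0,"az":0,"dx":0,"dy":0,"dz":-10,"gripper":38},{"ax":0,"ay":0,"az":0,"dx":0,"dy":0,"dz":-20,"gripper":38},{"ax":0,"ay":0,"az":0,"dx":0,"dy":0,"dz":-40,"gripper":38},{"ax":0,"ay":0,"az":0,"dx":0,"dy":0,"dz":-40,"gripper":38},{"ax":0,"ay":0,"az":0,"dx":0,"dy":0,"dz":-20,"gripper":38},{"ax":0,"ay":0,"az":0,"dx":0,"dy":0,"dz":0,"gripper":38},{"ax":0,"ay":0,"az":0,"dx":0,"dy":0,"dz":0,"gripper":38},{"ax":0,"ay":0,"az":0,"dx":0,"dy":0,"dz":0,"gripper":38}]';python3 g.py .5365 -.2855 .12
python3 - <<'E'
from h import *
snap('wrist','w7')
E
python3 held.py w7 15 23
```

```text
time: 18.8
position: [0.4641, -0.0714, 0.053]
tool_rot: [0.984, 0.18, 0.0, 0.0]
ft_force: [-0.5, 0.1, 1.0]
grip_width: 0.0454
tool delta mm [ 0.4  0.9 -0. ] pos [ 0.4641 -0.0714  0.053 ] x [9.353e-01 3.540e-01 2.000e-04] z [ 3.e-04 -2.e-04 -1.e+00] t 18.8 w 0.0454 F [-0.5   0.14  0.96] q [-0.39  0.63  1.95 -0.    0.56  0.82]
time: 19.6
position: [0.4627, -0.0708, 0.1818]
tool_rot: [0.984, 0.18, -0.001, -0.001]
ft_force: [0.3, -0.5, -0.9]
grip_width: 0.0456
tool delta mm [ -6.9 227.1  61.3] pos [ 0.4627 -0.0708  0.1818] x [ 0.9353  0.354  -0.0023] z [-0.0029  0.0012 -1.    ] t 19.6 w 0.0456 F [ 0.33 -0.47 -0.86] q [-0.39  0.38  1.86 -0.    0.9   0.82]
570 tilt [ 0.005 -0.018] z0 -15.52 ctr [ 1.63 -0.3 ] r 20.69 [  5.8 -20.3 -17.8] [ 23.3  25.3 -13.6]
```

View pics/w7.png

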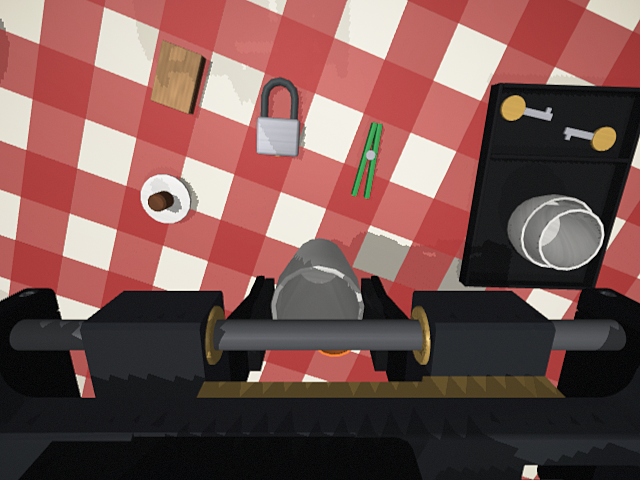

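Narrow tin held upright, rim near (318,300). Carrying to the nest.

```bash
python3 -m inch '[{"ax":0,"ay":0,"az":0,"dx":0,"dy":17,"dz":0,"gripper":38},{"ax":0,"ay":0,"az":0,"dx":-1,"dy":36,"dz":0,"gripper":38},{"ax":0,"ay":0,"az":0,"dx":-2,"dy":36,"dz":0,"gripper":38},{"ax":0,"ay":0,"az":0,"dx":-2,"dy":36,"dz":0,"gripper":38},{"ax":0,"ay":0,"az":0,"dx":-1,"dy":36,"dz":0,"gripper":38},{"ax":0,"ay":0,"az":0,"dx":-1,"dy":36,"dz":0,"gripper":38},{"ax":0,"ay":0,"az":0,"dx":0,"dy":16,"dz":0,"gripper":38},{"ax":0,"ay":0,"az":0,"dx":0,"dy":0,"dz":0,"gripper":38}]';python3 -m inch '[{"ax":0,"ay":0,"az":0,"dx":0,"dy":0,"dz":0,"gripper":38},{"ax":0,"ay":0,"az":0,"dx":0,"dy":0,"dz":0,"gripper":38}]'; python3 g.py .5365 -.2857 .12
```

```text
time: 20.45
position: [0.5335, -0.2769, 0.1816]
tool_rot: [0.984, 0.178, 0.0, 0.001]
ft_force: [0.1, -0.2, -1.9]
grip_width: 0.0454
time: 20.65
position: [0.5319, -0.2718, 0.1821]
tool_rot: [0.984, 0.18, -0.001, -0.001]
ft_force: [0.3, -0.5, -0.8]
grip_width: 0.0459
tool delta mm [-0.5 14.8 62.1] pos [ 0.5319 -0.2718  0.1821] x [ 0.9351  0.3544 -0.0012] z [-0.002   0.0018 -1.    ] t 20.65 w 0.0459 F [ 0.29 -0.52 -0.81] q [-0.66  0.54  1.54  0.    1.06  0.55]
```

```bash
python3 -m inch '[{"ax":0,"ay":0,"az":0,"dx":0,"dy":7,"dz":10,"gripper":38},{"ax":0,"ay":0,"az":0,"dx":0,"dy":7,"dz":20,"gripper":38},{"ax":0,"ay":0,"az":0,"dx":0,"dy":0,"dz":20,"gripper":38},{"ax":0,"ay":0,"az":0,"dx":0,"dy":0,"dz":6,"gripper":38},{"ax":0,"ay":0,"az":0,"dx":0,"dy":0,"dz":0,"gripper":38},{"ax":0,"ay":0,"az":0,"dx":0,"dy":0,"dz":0,"gripper":38},{"ax":0,"ay":0,"az":0,"dx":0,"dy":0,"dz":0,"gripper":38}]'; python3 g.py .5365 -.2857 .064
```

```text
time: 21.35
position: [0.5384, -0.2863, 0.1279]
tool_rot: [0.984, 0.18, 0.001, 0.001]
ft_force: [-1.1, -0.3, -0.0]
grip_width: 0.0456
tool delta mm [-1.6 -1.3 63.9] pos [ 0.5384 -0.2863  0.1279] x [0.9351 0.3543 0.001 ] z [ 0.0016 -0.0013 -1.    ] t 21.35 w 0.0456 F [-1.07 -0.32 -0.05] q [-0.67  0.62  1.56 -0.    0.96  0.54]
```

```bash
python3 -m inch '[{"ax":0,"ay":0,"az":0,"dx":-1,"dy":-1,"dz":15,"gripper":38},{"ax":0,"ay":0,"az":0,"dx":0,"dy":0,"dz":15,"gripper":38},{"ax":0,"ay":0,"az":0,"dx":0,"dy":0,"dz":15,"gripper":38},{"ax":0,"ay":0,"az":0,"dx":0,"dy":0,"dz":10,"gripper":38},{"ax":0,"ay":0,"az":0,"dx":0,"dy":0,"dz":5,"gripper":38},{"ax":0,"ay":0,"az":0,"dx":0,"dy":0,"dz":0,"gripper":38},{"ax":0,"ay":0,"az":0,"dx":0,"dy":0,"dz":0,"gripper":38},{"ax":0,"ay":0,"az":0,"dx":0,"dy":0,"dz":0,"gripper":38}]'; python3 g.py .5365 -.2857 .0625
```

```text
time: 22.15
position: [0.5369, -0.2858, 0.0675]
tool_rot: [0.984, 0.18, 0.0, 0.001]
ft_force: [0.6, -0.0, -0.8]
grip_width: 0.0456
tool delta mm [-0.3 -0.3  5. ] pos [ 0.5369 -0.2858  0.0675] x [9.353e-01 3.540e-01 7.000e-04] z [ 1.1e-03 -8.0e-04 -1.0e+00] t 22.15 w 0.0456 F [ 0.58 -0.05 -0.81] q [-0.67  0.71  1.6   0.    0.84  0.54]
```

```bash
python3 -m inch '[{"ax":0,"ay":0,"az":0,"dx":0,"dy":0,"dz":3,"gripper":38},{"ax":0,"ay":0,"az":0,"dx":0,"dy":0,"dz":2,"gripper":38},{"ax":0,"ay":0,"az":0,"dx":0,"dy":0,"dz":0,"gripper":38},{"ax":0,"ay":0,"az":0,"dx":0,"dy":0,"dz":0,"gripper":38}]'; python3 g.py .5365 -.2857 .0625; python3 -m inch '[{"ax":0,"ay":0,"az":0,"dx":0,"dy":0,"dz":0,"gripper":65},{"ax":0,"ay":0,"az":0,"dx":0,"dy":0,"dz":0,"gripper":65},{"ax":0,"ay":0,"az":0,"dx":0,"dy":0,"dz":0,"gripper":65},{"ax":0,"ay":0,"az":0,"dx":0,"dy":0,"dz":0,"gripper":65}]';  python3 -m inch '[{"ax":0,"ay":0,"az":0,"dx":0,"dy":0,"dz":-10,"gripper":65},{"ax":0,"ay":0,"az":0,"dx":0,"dy":0,"dz":-20,"gripper":65},{"ax":0,"ay":0,"az":0,"dx":0,"dy":0,"dz":-40,"gripper":65},{"ax":0,"ay":0,"az":0,"dx":0,"dy":0,"dz":-40,"gripper":65},{"ax":0,"ay":0,"az":0,"dx":0,"dy":0,"dz":0,"gripper":65},{"ax":0,"ay":0,"az":0,"dx":0,"dy":0,"dz":0,"gripper":65}]'; python3 g.py .4297 .0805 .13
```

```text
time: 22.55
position: [0.5366, -0.2856, 0.062]
tool_rot: [0.984, 0.18, 0.0, 0.0]
ft_force: [-0.3, -0.5, 0.8]
grip_width: 0.0453
tool delta mm [-0.1  0.1 -0.5] pos [ 0.5366 -0.2856  0.062 ] x [9.353e-01 3.540e-01 2.000e-04] z [ 3.e-04 -3.e-04 -1.e+00] t 22.55 w 0.0453 F [-0.3  -0.45  0.76] q [-0.67  0.72  1.6  -0.    0.83  0.54]
time: 22.95
position: [0.5364, -0.2854, 0.0619]
tool_rot: [0.984, 0.18, -0.0, -0.0]
ft_force: [-0.7, -0.4, 0.5]
grip_width: 0.0561
time: 23.55
position: [0.537, -0.2859, 0.1738]
tool_rot: [0.984, 0.18, 0.001, 0.001]
ft_force: [-0.2, 0.5, -0.4]
grip_width: 0.0565
tool delta mm [  29.3 -380.7   42.7] pos [ 0.537  -0.2859  0.1738] x [0.9352 0.3541 0.0017] z [ 0.0026 -0.0021 -1.    ] t 23.55 w 0.0565 F [-0.24  0.49 -0.39] q [-0.67  0.56  1.53 -0.    1.05  0.54]
```

```bash
python3 -m inch '[{"ax":0,"ay":0,"az":0,"dx":1,"dy":-20,"dz":0,"gripper":65},{"ax":0,"ay":0,"az":0,"dx":3,"dy":-40,"dz":0,"gripper":65},{"ax":0,"ay":0,"az":0,"dx":3,"dy":-40,"dz":0,"gripper":65},{"ax":0,"ay":0,"az":0,"dx":3,"dy":-40,"dz":0,"gripper":65},{"ax":0,"ay":0,"az":0,"dx":3,"dy":-40,"dz":0,"gripper":65},{"ax":0,"ay":0,"az":0,"dx":3,"dy":-40,"dz":0,"gripper":65},{"ax":0,"ay":0,"az":0,"dx":3,"dy":-40,"dz":0,"gripper":65},{"ax":0,"ay":0,"az":0,"dx":3,"dy":-40,"dz":0,"gripper":65}]';python3 -m inch '[{"ax":0,"ay":0,"az":0,"dx":1,"dy":-20,"dz":0,"gripper":65},{"ax":0,"ay":0,"az":0,"dx":0,"dy":0,"dz":0,"gripper":65},{"ax":0,"ay":0,"az":0,"dx":0,"dy":0,"dz":0,"gripper":65},{"ax":0,"ay":0,"az":0,"dx":0,"dy":0,"dz":0,"gripper":65}]'; python3 g.py .4297 .0805 .13
python3 find.py wrist w8 knob .43 .08 .03 nar .536 -.286 .077; python3 find.py top t8 nar .536 -.286 .077 mid .536 -.286 .056 wide .538 -.286 .037
```

```text
time: 24.35
position: [0.4488, 0.0046, 0.1707]
tool_rot: [0.984, 0.18, -0.002, -0.001]
ft_force: [0.0, 0.3, 0.3]
grip_width: 0.0565
time: 24.75
position: [0.4452, 0.0211, 0.1715]
tool_rot: [0.984, 0.18, -0.0, 0.0]
ft_force: [0.3, -1.1, -0.3]
grip_width: 0.0568
tool delta mm [  6.5 -61.1  41.5] pos [0.4452 0.0211 0.1715] x [ 9.356e-01  3.532e-01 -2.000e-04] z [-1.e-04 -2.e-04 -1.e+00] t 24.75 w 0.0568 F [ 0.28 -1.1  -0.32] q [-0.2   0.37  1.92 -0.    0.85  1.01]
knob 285 [429.6  80.7] 8.9 0.0309 0.0326
nar few 0
nar 147 [ 537.8 -284.8] 23.6 0.077 0.0809
mid 183 [ 537.3 -284.5] 29.0 0.0559 0.06
wide 230 [ 539.4 -285. ] 35.4 0.0372 0.041
```

View pics/w8.png

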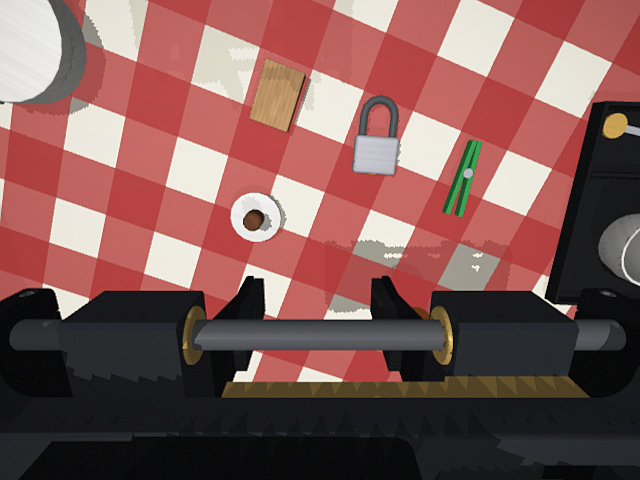

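View pics/t8.png

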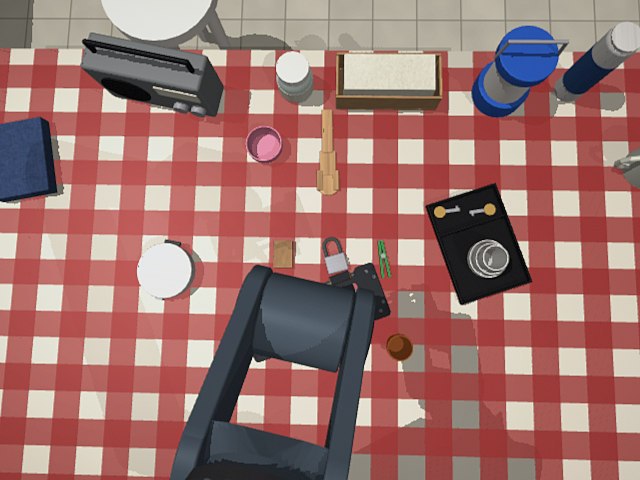

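Nest stands: narrow rim z 77 mm, (.537,-.2855), all seated. Lid knob at wrist (254,218) → (.4296,.0807), top z 31 mm. Moving over it.

```bash
python3 -m inch '[{"ax":0,"ay":0,"az":0,"dx":2,"dy":-20,"dz":10,"gripper":65},{"ax":0,"ay":0,"az":0,"dx":2,"dy":-20,"dz":20,"gripper":65},{"ax":0,"ay":0,"az":0,"dx":2,"dy":-21,"dz":20,"gripper":65},{"ax":0,"ay":0,"az":0,"dx":0,"dy":0,"dz":20,"gripper":65},{"ax":0,"ay":0,"az":0,"dx":0,"dy":0,"dz":10,"gripper":65},{"ax":0,"ay":0,"az":0,"dx":0,"dy":0,"dz":0,"gripper":65},{"ax":0,"ay":0,"az":0,"dx":0,"dy":0,"dz":0,"gripper":65},{"ax":0,"ay":0,"az":0,"dx":0,"dy":0,"dz":0,"gripper":65}]'; python3 g.py .4296 .081 .0135; python3 find.py wrist w9 knob .43 .08 .03 
```

```text
time: 25.65
position: [0.4297, 0.0806, 0.0926]
tool_rot: [0.984, 0.179, 0.001, 0.0]
ft_force: [0.7, -0.3, -0.5]
grip_width: 0.0565
tool delta mm [-0.1 -0.5 79.1] pos [0.4297 0.0806 0.0926] x [0.9356 0.353  0.0017] z [ 1.9e-03 -2.0e-04 -1.0e+00] t 25.65 w 0.0565 F [ 0.7  -0.26 -0.51] q [-0.07  0.52  2.01 -0.    0.61  1.14]
knob 479 [429.4  81.1] 9.1 0.0308 0.0331
```

```bash
python3 -m inch '[{"ax":0,"ay":0,"az":0,"dx":0,"dy":0,"dz":20,"gripper":65},{"ax":0,"ay":0,"az":0,"dx":0,"dy":0,"dz":20,"gripper":65},{"ax":0,"ay":0,"az":0,"dx":0,"dy":0,"dz":20,"gripper":65},{"ax":0,"ay":0,"az":0,"dx":0,"dy":0,"dz":12,"gripper":65},{"ax":0,"ay":0,"az":0,"dx":0,"dy":0,"dz":0,"gripper":65},{"ax":0,"ay":0,"az":0,"dx":0,"dy":0,"dz":0,"gripper":65},{"ax":0,"ay":0,"az":0,"dx":0,"dy":0,"dz":0,"gripper":65}]'; python3 g.py .4296 .081 .0135
```

```text
time: 26.4
position: [0.4294, 0.081, 0.0208]
tool_rot: [0.984, 0.18, 0.001, 0.0]
ft_force: [-0.7, -0.1, 0.2]
grip_width: 0.0565
tool delta mm [0.1 0.1 7.3] pos [0.4294 0.081  0.0208] x [0.9353 0.3539 0.0017] z [ 1.9e-03 -1.0e-04 -1.0e+00] t 26.4 w 0.0565 F [-0.65 -0.11  0.23] q [-0.07  0.68  2.05  0.    0.41  1.14]
```

```bash
python3 -m inch '[{"ax":0,"ay":0,"az":0,"dx":0,"dy":0,"dz":5.5,"gripper":65},{"ax":0,"ay":0,"az":0,"dx":0,"dy":0,"dz":0,"gripper":65},{"ax":0,"ay":0,"az":0,"dx":0,"dy":0,"dz":0,"gripper":65},{"ax":0,"ay":0,"az":0,"dx":0,"dy":0,"dz":0,"gripper":65}]'; python3 g.py .4296 .081 .0135;  python3 -m inch '[{"ax":0,"ay":0,"az":0,"dx":0,"dy":0,"dz":0,"gripper":5},{"ax":0,"ay":0,"az":0,"dx":0,"dy":0,"dz":0,"gripper":5},{"ax":0,"ay":0,"az":0,"dx":0,"dy":0,"dz":0,"gripper":5},{"ax":0,"ay":0,"az":0,"dx":0,"dy":0,"dz":0,"gripper":5},{"ax":0,"ay":0,"az":0,"dx":0,"dy":0,"dz":0,"gripper":5},{"ax":0,"ay":0,"az":0,"dx":0,"dy":0,"dz":0,"gripper":5},{"ax":0,"ay":0,"az":0,"dx":0,"dy":0,"dz":0,"gripper":5},{"ax":0,"ay":0,"az":0,"dx":0,"dy":0,"dz":0,"gripper":5}]' 20; python3 g.py .4296 .081 .0135
```

```text
time: 26.8
position: [0.4288, 0.0811, 0.0145]
tool_rot: [0.984, 0.18, 0.0, 0.0]
ft_force: [-0.1, 0.7, -0.5]
grip_width: 0.0566
tool delta mm [0.7 0.4 1. ] pos [0.4288 0.0811 0.0145] x [9.352e-01 3.540e-01 2.000e-04] z [ 2.e-04 -0.e+00 -1.e+00] t 26.8 w 0.0566 F [-0.07  0.74 -0.52] q [-0.07  0.7   2.05 -0.    0.39  1.14]
time: 27.6
position: [0.4287, 0.0811, 0.0144]
tool_rot: [0.984, 0.18, -0.0, -0.0]
ft_force: [-0.0, -0.4, 0.4]
grip_width: 0.0174
tool delta mm [0.8 0.4 0.9] pos [0.4287 0.0811 0.0144] x [0.9353 0.3539 0.    ] z [-0.  0. -1.] t 27.6 w 0.0174 F [-0.01 -0.36  0.36] q [-0.07  0.7   2.05  0.    0.39  1.14]
```

```bash
python3 -m inch '[{"ax":0,"ay":0,"az":0,"dx":0,"dy":0,"dz":-10,"gripper":5},{"ax":0,"ay":0,"az":0,"dx":0,"dy":0,"dz":-25,"gripper":5},{"ax":0,"ay":0,"az":0,"dx":0,"dy":0,"dz":-40,"gripper":5},{"ax":0,"ay":0,"az":0,"dx":0,"dy":0,"dz":-40,"gripper":5},{"ax":0,"ay":0,"az":0,"dx":0,"dy":0,"dz":-30,"gripper":5},{"ax":0,"ay":0,"az":0,"dx":0,"dy":0,"dz":0,"gripper":5},{"ax":0,"ay":0,"az":0,"dx":0,"dy":0,"dz":0,"gripper":5},{"ax":0,"ay":0,"az":0,"dx":0,"dy":0,"dz":0,"gripper":5}]'; python3 g.py .5365 -.286 .12
python3 - <<'E'
from h import *
c=snap('wrist','w10'); o=robot.get_obs(); M=R.from_quat(o['tool_rot']).as_matrix()
q=(pts(c).reshape(-1,3)-o['position'])@M*1000; q=q[np.isfinite(q).all(1)]
print('obs',o['position'])
d=q[(np.hypot(q[:,0],q[:,1])<27)&(q[:,2]>-1)&(q[:,2]<8)]
if len(d)>20:
  k=np.linalg.lstsq(np.c_[d[:,:2],np.ones(len(d))],d[:,2],rcond=None)[0]; print(len(d),'disc tilt',k.round(3),d.min(0).round(1),d.max(0).round(1))
E
```

```text
time: 28.4
position: [0.4276, 0.0812, 0.1586]
tool_rot: [0.984, 0.18, -0.001, -0.0]
ft_force: [-0.1, -0.0, -1.0]
grip_width: 0.0169
tool delta mm [-28.  382.   38.3] pos [0.4276 0.0812 0.1586] x [ 0.9353  0.354  -0.0022] z [-2.4e-03  2.0e-04 -1.0e+00] t 28.4 w 0.0169 F [-0.05 -0.01 -1.03] q [-0.07  0.38  1.96  0.    0.8   1.14]
obs [0.42747953 0.08117023 0.15831124]
2467 disc tilt [2.200e-02 1.000e-03 2.501e+00] [-15.7 -24.9  -1. ] [25.9 24.7  6.9]
```

View pics/w10.png

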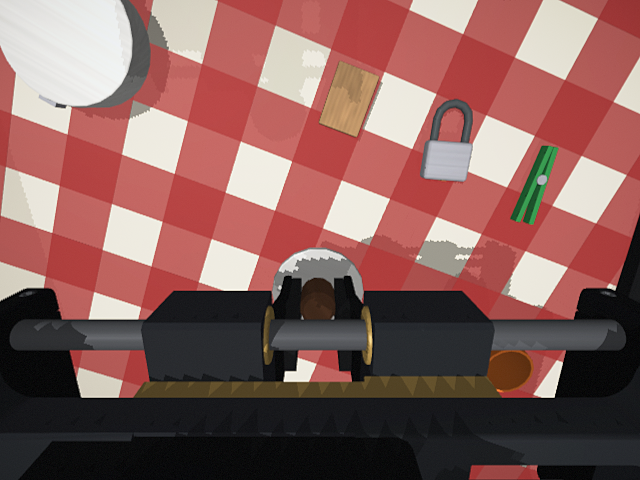

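Lid held level (knob at (318,295), disc centre about +0.9 mm in tool x). Carrying to the nest.

```bash
python3 -m inch '[{"ax":0,"ay":0,"az":0,"dx":-1,"dy":20,"dz":0,"gripper":5},{"ax":0,"ay":0,"az":0,"dx":-3,"dy":40,"dz":0,"gripper":5},{"ax":0,"ay":0,"az":0,"dx":-3,"dy":40,"dz":0,"gripper":5},{"ax":0,"ay":0,"az":0,"dx":-3,"dy":40,"dz":0,"gripper":5},{"ax":0,"ay":0,"az":0,"dx":-3,"dy":40,"dz":0,"gripper":5},{"ax":0,"ay":0,"az":0,"dx":-3,"dy":40,"dz":0,"gripper":5},{"ax":0,"ay":0,"az":0,"dx":-3,"dy":40,"dz":0,"gripper":5},{"ax":0,"ay":0,"az":0,"dx":-3,"dy":40,"dz":0,"gripper":5}]';python3 -m inch '[{"ax":0,"ay":0,"az":0,"dx":-2,"dy":30,"dz":0,"gripper":5},{"ax":0,"ay":0,"az":0,"dx":-2,"dy":20,"dz":0,"gripper":5},{"ax":0,"ay":0,"az":0,"dx":0,"dy":0,"dz":0,"gripper":5},{"ax":0,"ay":0,"az":0,"dx":0,"dy":0,"dz":0,"gripper":5},{"ax":0,"ay":0,"az":0,"dx":0,"dy":0,"dz":0,"gripper":5}]'; python3 g.py .536 -.286 .11
```

```text
time: 29.25
position: [0.5135, -0.2084, 0.1573]
tool_rot: [0.984, 0.18, -0.002, -0.002]
ft_force: [0.3, 0.4, -0.1]
grip_width: 0.0168
time: 29.75
position: [0.5271, -0.2535, 0.1582]
tool_rot: [0.984, 0.18, -0.001, -0.001]
ft_force: [-0.0, 0.6, -0.0]
grip_width: 0.0171
tool delta mm [-3.1 33.7 48.1] pos [ 0.5271 -0.2535  0.1582] x [ 0.935   0.3547 -0.0018] z [-0.0029  0.0025 -1.    ] t 29.75 w 0.0171 F [-0.02  0.62 -0.05] q [-0.64  0.56  1.59  0.    0.99  0.57]
```

```bash
python3 -m inch '[{"ax":0,"ay":0,"az":0,"dx":-1,"dy":16,"dz":0,"gripper":5},{"ax":0,"ay":0,"az":0,"dx":-1,"dy":16,"dz":10,"gripper":5},{"ax":0,"ay":0,"az":0,"dx":0,"dy":0,"dz":20,"gripper":5},{"ax":0,"ay":0,"az":0,"dx":0,"dy":0,"dz":10,"gripper":5},{"ax":0,"ay":0,"az":0,"dx":0,"dy":0,"dz":0,"gripper":5},{"ax":0,"ay":0,"az":0,"dx":0,"dy":0,"dz":0,"gripper":5},{"ax":0,"ay":0,"az":0,"dx":0,"dy":0,"dz":0,"gripper":5},{"ax":0,"ay":0,"az":0,"dx":0,"dy":0,"dz":0,"gripper":5}]'; python3 g.py .536 -.286 .095; python3 find.py wrist w11 nar .536 -.286 .077 mid .536 -.286 .056 wide .538 -.286 .037
```

```text
time: 30.55
position: [0.5382, -0.2863, 0.1202]
tool_rot: [0.984, 0.18, 0.001, 0.001]
ft_force: [-0.3, 0.3, 0.0]
grip_width: 0.017
tool delta mm [-2.  -1.1 25.2] pos [ 0.5382 -0.2863  0.1202] x [9.352e-01 3.542e-01 8.000e-04] z [ 0.0013 -0.001  -1.    ] t 30.55 w 0.017 F [-0.29  0.34  0.02] q [-0.67  0.63  1.56 -0.    0.94  0.54]
nar 389 [ 542.7 -284.1] 21.6 0.077 0.0788
mid 624 [ 537.5 -285.9] 28.7 0.0561 0.0599
wide 787 [ 538.6 -286.4] 34.8 0.0371 0.041
```

View pics/w11.png

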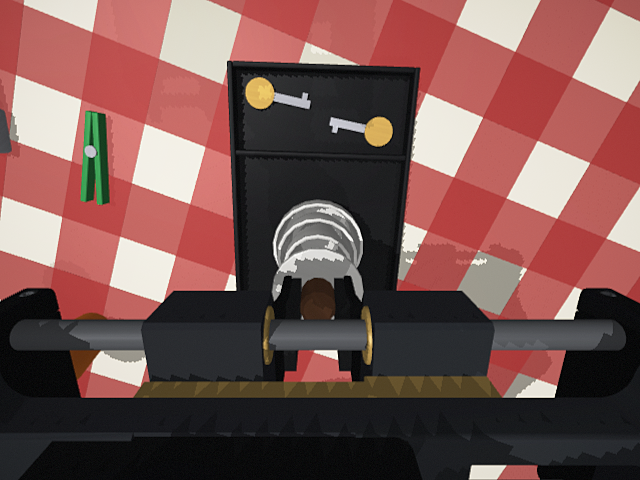

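```bash
python3 - <<'E'
from h import *
c=load('w11'); o=robot.get_obs(); M=R.from_quat(o['tool_rot']).as_matrix(); P=pts(c).reshape(-1,3)
q=P[(np.abs(P[:,2]-.077)<.0025)&(np.hypot(P[:,0]-.537,P[:,1]+.2855)<.03)]; t=(q-o['position'])@M*1000
print(len(t),t.min(0).round(1),t.max(0).round(1),'ctr x from far edge',round(t[:,0].max()-23,1))
s=t[t[:,0]>3]
from scipy.optimize import least_squares
f=least_squares(lambda p:np.hypot(s[:,0]-p[0],s[:,1]-p[1])-21.75,[0,0],loss='soft_l1');print(f.x,np.std(f.fun))
E
```

```text
348 [  4.5 -22.   41.4] [22.2 21.2 45.7] ctr x from far edge -0.8
[-1.00655946 -0.24031872] 0.7457270027839913
```

```bash
python3 -m inch '[{"ax":0,"ay":0,"az":0,"dx":-1.5,"dy":-0.5,"dz":8,"gripper":5},{"ax":0,"ay":0,"az":0,"dx":0,"dy":0,"dz":8,"gripper":5},{"ax":0,"ay":0,"az":0,"dx":0,"dy":0,"dz":6,"gripper":5},{"ax":0,"ay":0,"az":0,"dx":0,"dy":0,"dz":5,"gripper":5},{"ax":0,"ay":0,"az":0,"dx":0,"dy":0,"dz":3,"gripper":5},{"ax":0,"ay":0,"az":0,"dx":0,"dy":0,"dz":0,"gripper":5},{"ax":0,"ay":0,"az":0,"dx":0,"dy":0,"dz":0,"gripper":5},{"ax":0,"ay":0,"az":0,"dx":0,"dy":0,"dz":0,"gripper":5}]'; python3 g.py .536 -.286 .085
```

```text
time: 31.4
position: [0.5364, -0.2863, 0.0897]
tool_rot: [0.984, 0.18, 0.0, 0.0]
ft_force: [-0.6, -0.2, 1.1]
grip_width: 0.0172
tool delta mm [-0.3 -0.4  4.7] pos [ 0.5364 -0.2863  0.0897] x [9.353e-01 3.540e-01 4.000e-04] z [ 5.e-04 -4.e-04 -1.e+00] t 31.4 w 0.0172 F [-0.58 -0.22  1.13] q [-0.67  0.68  1.58  0.    0.88  0.54]
```

```bash
python3 -m inch '[{"ax":0,"ay":0,"az":0,"dx":0,"dy":0,"dz":2,"gripper":5},{"ax":0,"ay":0,"az":0,"dx":0,"dy":0,"dz":2,"gripper":5},{"ax":0,"ay":0,"az":0,"dx":0,"dy":0,"dz":0,"gripper":5},{"ax":0,"ay":0,"az":0,"dx":0,"dy":0,"dz":0,"gripper":5},{"ax":0,"ay":0,"az":0,"dx":0,"dy":0,"dz":0,"gripper":5}]'; python3 g.py .536 -.286 .085
```

```text
time: 31.9
position: [0.5362, -0.2861, 0.0854]
tool_rot: [0.984, 0.18, -0.0, -0.0]
ft_force: [0.7, 0.7, 0.5]
grip_width: 0.0173
tool delta mm [-0.1 -0.2  0.4] pos [ 0.5362 -0.2861  0.0854] x [0.9353 0.3539 0.    ] z [-0.  0. -1.] t 31.9 w 0.0173 F [0.73 0.69 0.52] q [-0.67  0.68  1.59  0.    0.87  0.54]
```

```bash
python3 -m inch '[{"ax":0,"ay":0,"az":0,"dx":0,"dy":0,"dz":0.8,"gripper":5},{"ax":0,"ay":0,"az":0,"dx":0,"dy":0,"dz":0,"gripper":5},{"ax":0,"ay":0,"az":0,"dx":0,"dy":0,"dz":0,"gripper":40},{"ax":0,"ay":0,"az":0,"dx":0,"dy":0,"dz":0,"gripper":40},{"ax":0,"ay":0,"az":0,"dx":0,"dy":0,"dz":0,"gripper":40},{"ax":0,"ay":0,"az":0,"dx":0,"dy":0,"dz":0,"gripper":40}]'; python3 g.py .536 -.286 .085; python3 -m inch '[{"ax":0,"ay":0,"az":0,"dx":0,"dy":0,"dz":-10,"gripper":40},{"ax":0,"ay":0,"az":0,"dx":0,"dy":0,"dz":-20,"gripper":40},{"ax":0,"ay":0,"az":0,"dx":0,"dy":0,"dz":-40,"gripper":40},{"ax":0,"ay":0,"az":0,"dx":0,"dy":0,"dz":-40,"gripper":40}]'; python3 -m inch '[{"ax":0,"ay":0,"az":0,"dx":-15,"dy":-20,"dz":0,"gripper":40},{"ax":0,"ay":0,"az":0,"dx":-35,"dy":-35,"dz":0,"gripper":40},{"ax":0,"ay":0,"az":0,"dx":-15,"dy":-40,"dz":0,"gripper":40},{"ax":0,"ay":0,"az":0,"dx":0,"dy":-40,"dz":0,"gripper":40},{"ax":0,"ay":0,"az":0,"dx":0,"dy":-20,"dz":0,"gripper":40},{"ax":0,"ay":0,"az":0,"dx":0,"dy":0,"dz":0,"gripper":40},{"ax":0,"ay":0,"az":0,"dx":0,"dy":0,"dz":0,"gripper":40},{"ax":0,"ay":0,"az":0,"dx":0,"dy":0,"dz":0,"gripper":40}]'
python3 find.py wrist w12 knob .536 -.286 .101 disc .536 -.286 .081 mid .536 -.286 .056 wide .538 -.286 .037;python3 find.py top t12 knob .536 -.286 .101 disc .536 -.286 .081 mid .536 -.286 .056 wide .538 -.286 .037
```

```text
time: 32.5
position: [0.5362, -0.2861, 0.0847]
tool_rot: [0.984, 0.18, 0.0, 0.0]
ft_force: [0.8, -0.2, -0.1]
grip_width: 0.0335
tool delta mm [-0.2 -0.2 -0.3] pos [ 0.5362 -0.2861  0.0847] x [9.353e-01 3.540e-01 1.000e-04] z [ 1.e-04 -1.e-04 -1.e+00] t 32.5 w 0.0335 F [ 0.84 -0.19 -0.11] q [-0.67  0.68  1.59  0.    0.87  0.54]
time: 32.9
position: [0.5357, -0.2858, 0.1958]
tool_rot: [0.984, 0.18, -0.0, -0.001]
ft_force: [-0.5, 0.0, 0.3]
grip_width: 0.0346
time: 33.7
position: [0.4219, -0.1657, 0.1951]
tool_rot: [0.984, 0.18, 0.001, 0.001]
ft_force: [0.8, -0.1, -0.4]
grip_width: 0.0348
knob 468 [ 536.  -285.6] 9.5 0.1009 0.1029
disc 2442 [ 536.7 -285.5] 25.4 0.0812 0.085
mid 554 [ 536.9 -285.9] 29.1 0.0559 0.06
wide 691 [ 538.4 -286. ] 35.1 0.0369 0.041
knob 85 [ 537.2 -285.1] 9.2 0.101 0.1045
disc 527 [ 537.1 -284.7] 25.2 0.0817 0.0849
mid 114 [ 537.4 -284.5] 29.0 0.0562 0.0593
wide 175 [ 538.7 -284.6] 35.1 0.0371 0.0409
```

View pics/w12.png

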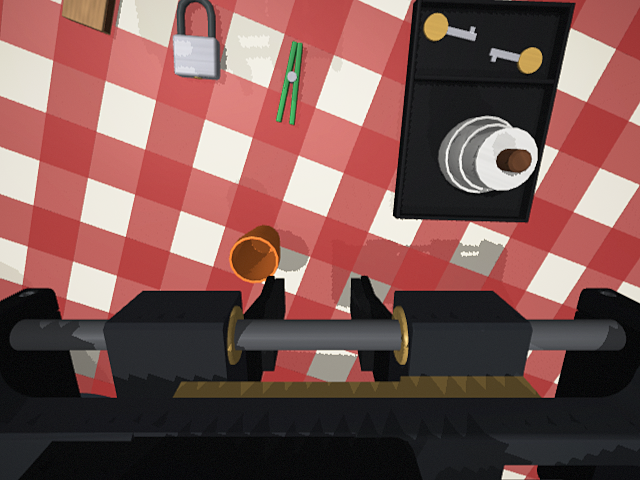

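```bash
python3 -c "
from h import *
snap('scene','s12')"
```

```text
(no output)
```

View pics/s12.png

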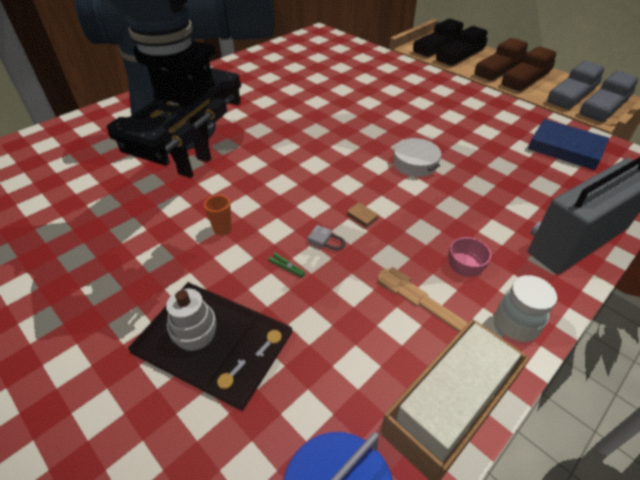

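View pics/t12.png

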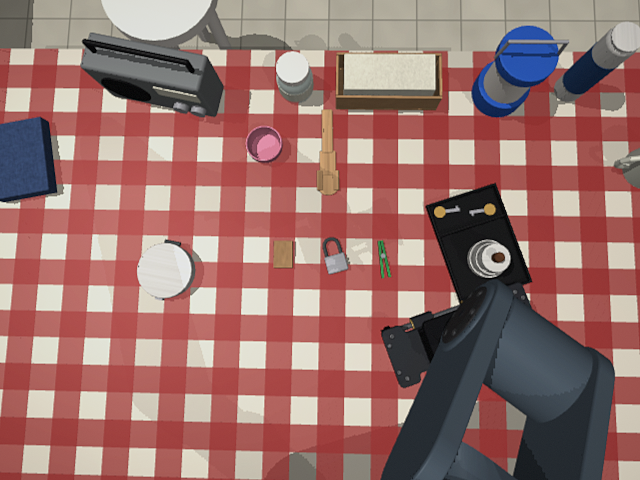

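The nest stands in the bay at top view (490,258) and scene (190,315), lidded and upright. The disc top is at z 81 mm (expected 81), the knob top at 101 mm (expected 101), and all axes are within about 2 mm. The bystanders have not moved and the gripper is clear, so I'm handing in.

```bash
python3 -c "
from h import *
print(robot.hand_in())"
```

```text
the job is handed in; nothing more can be done
None
```

I stood the wide, middle and narrow tins one inside the other in the tray's larger compartment, put the lid on the narrow tin, backed the arm clear and handed the job in at about 34 s. The hand-in gives no verdict, so the result rests on my own measurements below.

| Last check (wrist and top cameras) | Measured | Expected |
|---|---|---|
| Wide tin rim height | 37 mm | 37 mm |
| Middle tin rim height | 56 mm | 56 mm |
| Lid disc top height | 81–82 mm | 81 mm |
| Knob top height | 101 mm | 101 mm |
| Axes of both tins and lid | within about 2.5 mm of one another | tins 10 mm, lid 8 mm |
| Wide tin from my measured bay centre | about 1.5 mm | within 25 mm |

- **Narrow tin:** I measured it seated at 77 mm before the lid covered it, and did not measure it again afterwards.
- **Tilt:** I judged the finished stack upright from the pictures and these heights, without measuring its tilt separately.
- **Bystanders:** The padlock, peg, shoe horn, matchbox and both look-alikes look unmoved in the last pictures.
- **Disagreements:** The two cameras differed by about 1–2 mm, which is within their calibration. No check failed.

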